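Set up the inspection bay and latch its gate

ROBOT

A 6-joint arm with a two-finger parallel gripper is mounted at the origin on the work surface. World frame = base frame: x ahead of the robot, y to its left, z up, the work surface at z = 0. Lengths are in m, angles in rad, forces in N, time in s.
With the tool pointing down it reaches from about 0.375 to 0.9 m from the base axis. Payload 3.1 kg.
Tool frame: the origin (TCP) lies midway between the tips of the shut fingers; the grasp point (between the pads) lies 19 mm behind it (manip.grasp_offset is the distance from the TCP to the grasp point, in m); z points along the fingers, y is the line along which they close (so a half turn about z gives the same grasp; the last joint's range is limited). The gripper opens to 85 mm and grips with 20 to 120 N. Pads are 22 mm wide; open, the fingers measure 114 mm over their backs; the gripper's body (76 mm by 85 mm) begins 54 mm behind the grasp point. The pads swing forward as they close: fully open they stand 13 mm farther back than shut.
Start: joints at [-1.44, 0.527, 1.433, -0, 1.181, -0.178], TCP at [0.19, -0.595, 0.193] pointing down, gripper open.
Joint ranges: [-3.08, 3.08], [-0.75, 2.2], [0.22, 2.44], [-1.43, 4.57], [0, 2.65], [-2.85, 2.85]. Speed limits (rad/s): [2.79, 2.79, 3.14, 3.14, 3.14, 3.14].

INTERFACE

Orientations are given as a unit quaternion [x, y, z, w].
In Python, from station import sensors, cams, order, manip gives the robot as it stands.
- The arm moves only by the tool move_arm, never from a script. Its argument "targets" is a list of rows, each an object of numbers: "dx", "dy", "dz": the shift along the world's x, y, z normalised to -1 to 1, where 1 is 25 mm; "rx", "ry", "rz": the turn, a rotation vector about the world's x, y, z normalised to -1 to 1, where 1 is 30 degrees. A call has exactly 10 rows; each row shifts and turns the commanded pose from where the row before left it; what a row does not reach is not made up. A row lasts 1/8 s, in which the tool goes at most 62.5 mm and 10.7 degrees, less where a joint would pass 70% of its speed; a pose out of reach is approached as far as the arm can. A call with a number of a shift or a turn outside -1 to 1 is refused whole. A call with a gripper value outside its range is refused whole. "claw" is the opening in per cent of the stroke, from 0 (shut) to 100 (fully open), set as the call begins (left out, the last holds). The fingers move at their own pace and stop on an object; "newtons" is the grip in N (left out, the last holds). Time passes only in rows, so rows that do not move let the fingers close, or fill a call up. It gives the time, the measured TCP pose, the force, the opening and the grip force at its end, in the units of the state.
- sensors.sense(): the state, without advancing time (a new reading comes with each control period).
- cams.snapshot(name): name is "scene" or "top" or "wrist"; returns the picture (400x640x3 uint8, red, green, blue); there is no depth.
- cams.camera_model(name): a dict with "fx", "fy", "cx", "cy" (pixels), "distortion" ([k1, k2, p1, p2, k3] as OpenCV has them; the pictures are not rectified), "extrinsics" (4x4, takes a point from world to camera coordinates). Camera axes: x right, y down, z forward; pixel columns grow to the right and rows downward; lengths in m; the calibration is good to about 2 mm. A picture is of the moment at which its call begins: read the wrist's pose just before it. camera_model takes no time and is no camera call; for the wrist camera it gives the pose at the moment of the call.
- order.sign_off(): hands the job in; it is judged then, once.
The state is a dict: "t": time; "q": joint angles; "qd": joint speeds; "tau": joint torques, N m; "tcp_pos": TCP position; "tool_rot": TCP orientation; "force": force on the tool from outside, world axes, zero at the start; "ft_torque": the same for the moment, N m; "finger_gap": opening from 0.0 (shut) to 1.0 (fully open); "gripper_force": force on a finger pad.
Only numpy, scipy, OpenCV 4.12 (cv2) and the standard library are available. Lean on these libraries where they do the work, as an engineer would, in place of code of your own. Each camera call takes 0.05 s, during which the arm holds its last target. There are 200 camera calls.

TASK

Get the small inspection bay ready: first tip the white backing panel, which lies sloping across the bay, up on its far edge so that it leans on the rear fence. Then stand every dropper bottle upright on the bay floor in front of the panel, and last push the gate shut until its sprung tongue snaps in behind the strike and it stays shut by itself. Leave everything else on the bench where it is.

Things in the scene. Friction and masses are not known exactly. Their poses are not given: they have to be found in the camera images.
- bay: Fixed open-topped stand, 135 mm deep (x), 240 mm wide (y). Origin: on the bench under the middle of its clear floor; x from open front (robot side) to rear, y to its left, z up. Floor top z 6 mm. Front sill x -55 to -47, top z 34. Side walls: inner faces y -112.5 and 112.5, top z 61. Posts at both front corners, top z 94 (left: hinge, right: strike, x -87 to -53, y -121 to -109).
- fence_foot (a point): Middle of the foot of the bay's rear fence, on the floor: bay x 50, y 0, z 6 mm. The fence is a plate 225 mm wide that leans 12 degrees back from here, top z 109 mm. The clear floor from sill to fence is 97 mm deep.
- strike (a point): Middle of the strike, an upright 6 mm round steel lip, 34 mm high, on the inner side of the right front post, at bay x -76.5, y -103, z 75 mm. The shut gate's tongue sits behind it (on its +x side).
- panel: Loose white panel, 115 (x) x 150 (y) x 8 mm (z), about 0.18 kg; origin: centre of the underside. At first it slopes 18 degrees: far (+x) edge on the bay floor 6 to 18 mm short of the fence foot, near edge sticking out 12 to 20 mm in front of the sill, its lower corner about z 42 mm, so a fingertip fits in front of and partly below it.
- panel_edge (a point): Middle of the panel's near lower edge (panel x -57.5, z 0). Pushed to the rear, the panel slides until its far edge meets the fence foot; then moving this edge up an arc of 115 mm radius about that foot tips it. Past the vertical it leans stably on the fence, this edge on top at about z 118 mm, panel z axis about 100 degrees from vertical.
- gate (a joint): Gate angle (rad): 0 shut (against a rubber buffer), grows to 1.75 as it swings out before the bay; starts 1.2 to 1.55. Aluminium leaf 8 mm thick, z 12 to 83 mm, 215 mm long from the hinge; lock case at the free end 34 mm long, 20 mm thick, top z 93. A weak spring (0.2 N at the end) opens it unless latched. Riding over the strike takes 3 to 10 N at 155 mm from the hinge, in the last 15 mm of travel.
- gate_hinge (a point): Point on the gate's vertical hinge axis, bay x -66, y 118, z 48 mm. At gate angle a the leaf runs from here along the bay's direction (-sin a, -cos a); the face to push on looks to (-cos a, +sin a), 4 mm off the hinge line.
- gate_end (a point): Middle of the gate's free edge, 215 mm from the hinge, z 48 mm. The tongue sticks out beyond it, 27 mm higher.
- tongue (a joint): How far the gate's sprung brass tongue is pressed in (m): 0 is out (sticks out 10 mm, sloped at 45 degrees on the side that leads in closing), at most 0.0105; spring 0.7 to 1.8 N. It is pressed in about 7 mm by the strike and snaps back to 0 behind it when the gate is home.
- vial: A screw-cap vial, 30 mm diameter, 62 mm tall, white lid, among the dropper bottles; not part of the job.
- beaker: An empty glass beaker, 68 mm diameter, 85 mm tall; not part of the job.
- slidebox: A cardboard box 80 x 110 x 35 mm; not part of the job.
- stock: A tall stock bottle, 64 mm diameter, 150 mm tall; not part of the job.
- dish: A white dish, 60 mm diameter, 16 mm high; not part of the job.
- rack: A fixed wire rack of tubes, 90 x 200 mm, about 105 mm high; not part of the job.
- bottle0: Squat amber dropper bottle (all alike): heavy glass body 36 mm diameter, 32 mm high, above it collar and bulb 17 to 19 mm wide (grip 18 mm) up to 72 mm; about 70 g. Origin: centre of the underside, z up. Stands on the bench right of the bay; 3 to 5 of them are there, an absent one reads None.
- bottle1: Squat amber dropper bottle (all alike): heavy glass body 36 mm diameter, 32 mm high, above it collar and bulb 17 to 19 mm wide (grip 18 mm) up to 72 mm; about 70 g. Origin: centre of the underside, z up. Stands on the bench right of the bay; 3 to 5 of them are there, an absent one reads None.
- bottle2: Squat amber dropper bottle (all alike): heavy glass body 36 mm diameter, 32 mm high, above it collar and bulb 17 to 19 mm wide (grip 18 mm) up to 72 mm; about 70 g. Origin: centre of the underside, z up. Stands on the bench right of the bay; 3 to 5 of them are there, an absent one reads None.
- bottle3: Squat amber dropper bottle (all alike): heavy glass body 36 mm diameter, 32 mm high, above it collar and bulb 17 to 19 mm wide (grip 18 mm) up to 72 mm; about 70 g. Origin: centre of the underside, z up. Stands on the bench right of the bay; 3 to 5 of them are there, an absent one reads None.
- bottle4: Squat amber dropper bottle (all alike): heavy glass body 36 mm diameter, 32 mm high, above it collar and bulb 17 to 19 mm wide (grip 18 mm) up to 72 mm; about 70 g. Origin: centre of the underside, z up. Stands on the bench right of the bay; 3 to 5 of them are there, an absent one reads None.
There are look-alikes about, which are no part of the job. Leave any blue look-alike of the bottle3 alone.

How it is judged:
By the outcome, as a careful person would: the job done as asked, in the order asked, and still so for the second after the job is handed in, with the robot touching nothing.
Of bottle0, bottle1, bottle2, bottle3, bottle4 only 3 to 5 are there at a start; the rules pass over those that are not, and their reading is None.
At some moment in a run one of bottle0, bottle1, bottle2, bottle3, bottle4 may be knocked a few centimetres aside while the robot is not near it.
It also fails if it takes over 208 s, if anything falls off the work surface, if the arm or the gripper's body presses on something with over 40 N, if the wrist force passes 120 N, or if a joint passes its speed limit or range.

## Working session

There is one attempt and no reset: what is moved stays moved. The work goes in short steps, Python scripts to look and compute and a tool call to move; the robot and the scene stay as the last step left them, time stands still between calls to the robot, and variables do not carry over. Pictures are saved under pics/ and viewed, at most 14 in all, crops included, and the job is handed in when it is done.

Besides the shell and the picture viewer there is one more tool, called after ">>>" as a command line: name --argument value ..., lists and objects as JSON in quotes. move_arm: Moves the arm, as the interface text tells. Scaled input: -1 to 1 covers 25 mm each way for a shift and 30 degrees each way for a turn. Its arguments: {"type":"object","properties":{"targets":{"type":"array"},"claw":{"type":"number"},"newtons":{"type":"number"}},"required":["targets"]}

```bash
mkdir -p pics; ls; cat > h.py <<'E'
import numpy as np, cv2
from station import sensors, cams, order, manip
def snap(n,f,crop=None,s=1):
    m=cams.camera_model(n); im=cams.snapshot(n)
    np.savez('pics/'+f+'.npz',im=im,**{k:np.array(v) for k,v in m.items()})
    save(f,crop,s); return im
def save(f,crop=None,s=1,out=None):
    im=np.load('pics/'+f+'.npz')['im'][...,::-1]
    if crop: im=im[crop[1]:crop[3],crop[0]:crop[2]]
    cv2.imwrite('pics/'+(out or f)+'.png',cv2.resize(im,None,fx=s,fy=s,interpolation=cv2.INTER_CUBIC))
def ray(f,uv):
    m=np.load('pics/'+f+'.npz'); K=np.array([[m['fx'],0,m['cx']],[0,m['fy'],m['cy']],[0,0,1.]])
    E=m['extrinsics']; p=cv2.undistortPoints(np.array([[uv]],float),K,m['distortion'])[0,0]
    R=E[:3,:3]; return -R.T@E[:3,3], R.T@np.array([p[0],p[1],1])
def atz(f,uv,z):
    c,d=ray(f,uv); return c+d*(z-c[2])/d[2]
def tri(f1,u1,f2,u2):
    A=np.zeros((3,3));b=np.zeros(3)
    for f,u in((f1,u1),(f2,u2)):
        c,d=ray(f,u); d/=np.linalg.norm(d); P=np.eye(3)-np.outer(d,d); A+=P;b+=P@c
    return np.linalg.solve(A,b)
def proj(f,P):
    m=np.load('pics/'+f+'.npz'); K=np.array([[m['fx'],0,m['cx']],[0,m['fy'],m['cy']],[0,0,1.]]);E=m['extrinsics']
    return cv2.projectPoints(np.array(P,float).reshape(-1,1,3),cv2.Rodrigues(E[:3,:3])[0],E[:3,3],K,m['distortion'])[0][:,0]
E
python3 - <<'E'
from h import *
for n in('top','scene'):
    snap(n,n+'0',s=1.25); m=np.load('pics/'+n+'0.npz'); E=m['extrinsics']; print(n,m['fx'],(-E[:3,:3].T@E[:3,3]).round(3),E[:3,:3].round(2).tolist())
print({k:np.round(v,3) for k,v in sensors.sense().items()}, manip.grasp_offset)
E
```

```text
pics
top 382.1992768394222 [0.313 0.094 1.154] [[-0.01, -1.0, -0.0], [-0.98, 0.01, -0.19], [0.19, 0.0, -0.98]]
scene 421.88254999004926 [ 0.995 -0.527  0.932] [[0.78, 0.62, 0.01], [0.46, -0.58, -0.68], [-0.41, 0.53, -0.74]]
{'t': np.float64(0.1), 'q': array([-1.44 ,  0.528,  1.434,  0.   ,  1.181, -0.178]), 'qd': array([-0.002, -0.002, -0.003,  0.   , -0.   ,  0.   ]), 'tau': array([-0.0000e+00, -4.4330e+01, -1.7859e+01, -0.0000e+00,  4.0000e-03,
        0.0000e+00]), 'tcp_pos': array([ 0.19 , -0.595,  0.192]), 'tool_rot': array([ 0.988,  0.154,  0.   , -0.001]), 'force': array([-0.368, -0.805,  1.117]), 'ft_torque': array([ 0.003, -0.015,  0.01 ]), 'gripper_force': np.float64(0.0), 'finger_gap': np.float64(1.002)} 0.0187
```

View pics/top0.png

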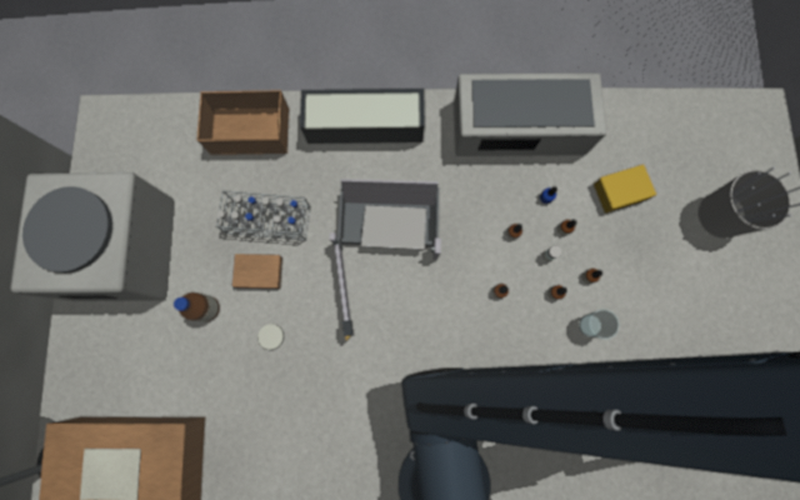

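View pics/scene0.png

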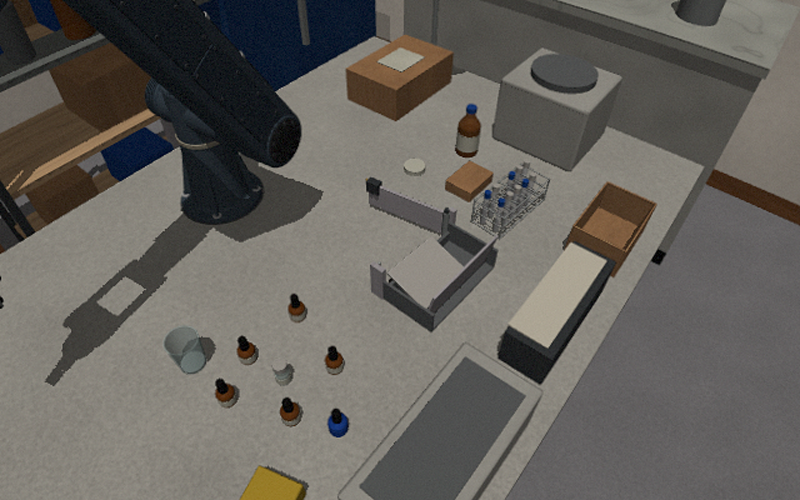

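The top view shows five amber bottles at (515,231), (568,227), (501,290), (557,292) and (593,275). The blue look-alike is at (548,196), the vial at (555,253) and the beaker at (590,325). The bay spans x 337–440 and y 183–250, with the gate running from (338,245) to (347,335). In the scene view the five ambers are at (296,307), (246,350), (333,360), (225,392) and (290,411), and the blue one is at (337,423). Next I'll enlarge the bay in both pictures.

```bash
python3 - <<'E'
from h import *
a=np.load('pics/top0.npz')['im'][138:278,255:365,::-1]; b=np.load('pics/scene0.npz')['im'][135:270,283:403,::-1]
a=cv2.resize(a,(440,560),interpolation=cv2.INTER_CUBIC); b=cv2.resize(b,(360,405),interpolation=cv2.INTER_CUBIC)
o=np.zeros((560,800,3),np.uint8); o[:,:440]=a; o[:405,440:]=b; cv2.imwrite('pics/bay0.png',o)
# rough bottles: body-centre pixels (800 px picture) in both views
for n,t,s in (('A',(515,231),(296,307)),('B',(501,290),(246,350)),('C',(568,227),(333,360)),('D',(557,292),(246,350)),('E',(593,275),(225,392))):
    print(n, atz('top0',np.array(t)/1.25,.03).round(3))
for s in ((296,311),(246,354),(333,364),(225,396),(290,414),(337,427)): print('scene',s,atz('scene0',np.array(s)/1.25,.02).round(3))
E
```

```text
A [ 0.577 -0.184  0.03 ]
B [ 0.434 -0.143  0.03 ]
C [ 0.585 -0.314  0.03 ]
D [ 0.428 -0.275  0.03 ]
E [ 0.467 -0.365  0.03 ]
scene (296, 311) [ 0.435 -0.148  0.02 ]
scene (246, 354) [ 0.432 -0.284  0.02 ]
scene (333, 364) [ 0.582 -0.191  0.02 ]
scene (225, 396) [ 0.47 -0.37  0.02]
scene (290, 414) [ 0.591 -0.317  0.02 ]
scene (337, 427) [ 0.674 -0.282  0.02 ]
```

View pics/bay0.png

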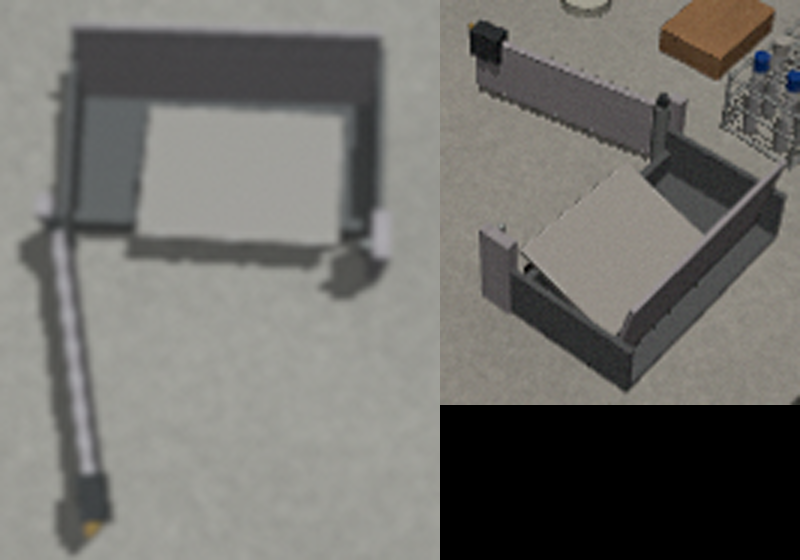

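The bay is near (0.6, 0.12) with little yaw. The gate is open almost straight out towards the robot, and the panel is slightly right of centre. I'll move over the bay for a wrist-camera view.

>>> move_arm --targets '[{"dx": 0.5,"dy": 0.9,"dz": 0.4},{"dx": 0.5,"dy": 0.9,"dz": 0.4},{"dx": 0.5,"dy": 0.9,"dz": 0.4},{"dx": 0.5,"dy": 0.9,"dz": 0.4},{"dx": 0.5,"dy": 0.9,"dz": 0.4},{"dx": 0.5,"dy": 0.9,"dz": 0.4},{"dx": 0.5,"dy": 0.9,"dz": 0.4},{"dx": 0.5,"dy": 0.9,"dz": 0.4},{"dx": 0.5,"dy": 0.9,"dz": 0.4},{"dx": 0.5,"dy": 0.9,"dz": 0.4}]' --claw 50

```text
schema error: expected keys dx, dy, dz, rx, ry, rz
```

>>> move_arm --targets '[{"dx": 0.4,"dy": 0.95,"dz": 0.2},{"dx": 0.4,"dy": 0.95,"dz": 0.2},{"dx": 0.4,"dy": 0.95,"dz": 0.2},{"dx": 0.4,"dy": 0.95,"dz": 0.2},{"dx": 0.4,"dy": 0.95,"dz": 0.2},{"dx": 0.4,"dy": 0.95,"dz": 0.2},{"dx": 0.4,"dy": 0.95,"dz": 0.2},{"dx": 0.4,"dy": 0.95,"dz": 0.2},{"dx": 0.4,"dy": 0.95,"dz": 0.2},{"dx": 0.4,"dy": 0.95,"dz": 0.2}]'

```text
schema error: expected keys dx, dy, dz, rx, ry, rz
```

>>> move_arm --targets '[{"dx": 0.2,"dy": 0.95,"dz": 0.2},{"dx": 0.2,"dy": 0.95,"dz": 0.2},{"dx": 0.2,"dy": 0.95,"dz": 0.2},{"dx": 0.2,"dy": 0.95,"dz": 0.2},{"dx": 0.2,"dy": 0.95,"dz": 0.2},{"dx": 0.2,"dy": 0.95,"dz": 0.2},{"dx": 0.2,"dy": 0.95,"dz": 0.2},{"dx": 0.2,"dy": 0.95},{"dx": 0.2,"dy": 0.5},{}]'

```text
schema error: expected keys dx, dy, dz, rx, ry, rz
```

```bash
python3 - <<'E'
from h import *
s=sensors.sense(); print(s['t'],s['tcp_pos'],s['tool_rot'],s['q'].round(2) if hasattr(s['q'],'round') else s['q'])
snap('wrist','w1',s=1.25); m=np.load('pics/w1.npz'); E=m['extrinsics']; print(m['fx'],-E[:3,:3].T@E[:3,3],E[:3,:3].round(2).tolist())
E
```

```text
0.1 [ 0.18989528 -0.59469038  0.19192107] [ 9.88104259e-01  1.53782302e-01  2.99938873e-05 -9.87417293e-04] [-1.44  0.53  1.43  0.    1.18 -0.18]
336.97168660450905 [ 0.25268081 -0.57508968  0.37361689] [[0.3, -0.95, 0.0], [-0.92, -0.29, 0.26], [-0.25, -0.08, -0.97]]
```

View pics/w1.png

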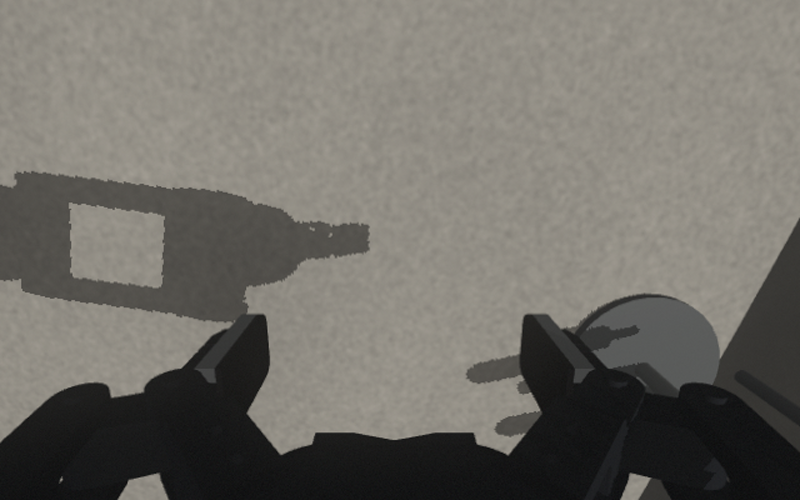

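The wrist camera sits 66 mm ahead of the tool and sees the pads. All six keys are needed in each row, so I'll resend the move.

>>> move_arm --targets '[{"dx": 0.5,"dy": 0.9,"dz": 0.4,"rx": 0,"ry": 0,"rz": -0.02},{"dx": 0.5,"dy": 0.9,"dz": 0.4,"rx": 0,"ry": 0,"rz": -0.02},{"dx": 0.5,"dy": 0.9,"dz": 0.4,"rx": 0,"ry": 0,"rz": -0.02},{"dx": 0.5,"dy": 0.9,"dz": 0.4,"rx": 0,"ry": 0,"rz": -0.02},{"dx": 0.5,"dy": 0.9,"dz": 0.4,"rx": 0,"ry": 0,"rz": -0.02},{"dx": 0.5,"dy": 0.9,"dz": 0.4,"rx": 0,"ry": 0,"rz": -0.02},{"dx": 0.5,"dy": 0.9,"dz": 0.4,"rx": 0,"ry": 0,"rz": -0.02},{"dx": 0.5,"dy": 0.9,"dz": 0.4,"rx": 0,"ry": 0,"rz": -0.02},{"dx": 0.5,"dy": 0.9,"dz": 0.4,"rx": 0,"ry": 0,"rz": -0.02},{"dx": 0.5,"dy": 0.9,"dz": 0.4,"rx": 0,"ry": 0,"rz": -0.02}]' --claw 50

```text
t: 1.4
tcp_pos: [0.3154, -0.3677, 0.2935]
tool_rot: [0.995, 0.102, 0.0, -0.0]
force: [-0.1, -0.2, 0.2]
finger_gap: 0.501
gripper_force: 0.0
```

>>> move_arm --targets '[{"dx": 0.4,"dy": 0.95,"dz": 0.2,"rx": 0,"ry": 0,"rz": -0.02},{"dx": 0.4,"dy": 0.95,"dz": 0.2,"rx": 0,"ry": 0,"rz": -0.02},{"dx": 0.4,"dy": 0.95,"dz": 0.2,"rx": 0,"ry": 0,"rz": -0.02},{"dx": 0.4,"dy": 0.95,"dz": 0.2,"rx": 0,"ry": 0,"rz": -0.02},{"dx": 0.4,"dy": 0.95,"dz": 0.2,"rx": 0,"ry": 0,"rz": -0.02},{"dx": 0.4,"dy": 0.95,"dz": 0.2,"rx": 0,"ry": 0,"rz": -0.02},{"dx": 0.4,"dy": 0.95,"dz": 0.2,"rx": 0,"ry": 0,"rz": -0.02},{"dx": 0.4,"dy": 0.95,"dz": 0.2,"rx": 0,"ry": 0,"rz": -0.02},{"dx": 0.4,"dy": 0.95,"dz": 0.2,"rx": 0,"ry": 0,"rz": -0.02},{"dx": 0.4,"dy": 0.95,"dz": 0.2,"rx": 0,"ry": 0,"rz": -0.02}]'

```text
t: 2.65
tcp_pos: [0.4142, -0.1304, 0.3433]
tool_rot: [0.999, 0.05, 0.0, -0.0]
force: [0.0, -0.7, -0.5]
finger_gap: 0.503
gripper_force: 0.0
```

>>> move_arm --targets '[{"dx": 0.2,"dy": 0.95,"dz": 0,"rx": 0,"ry": 0,"rz": -0.02},{"dx": 0.2,"dy": 0.95,"dz": 0,"rx": 0,"ry": 0,"rz": -0.02},{"dx": 0.2,"dy": 0.95,"dz": 0,"rx": 0,"ry": 0,"rz": -0.02},{"dx": 0.2,"dy": 0.95,"dz": 0,"rx": 0,"ry": 0,"rz": -0.02},{"dx": 0.2,"dy": 0.95,"dz": 0,"rx": 0,"ry": 0,"rz": -0.02},{"dx": 0.2,"dy": 0.95,"dz": 0,"rx": 0,"ry": 0,"rz": -0.02},{"dx": 0.2,"dy": 0.95,"dz": 0,"rx": 0,"ry": 0,"rz": -0.02},{"dx": 0.2,"dy": 0.95,"dz": 0,"rx": 0,"ry": 0,"rz": -0.02},{"dx": 0.2,"dy": 0.5,"dz": 0,"rx": 0,"ry": 0,"rz": -0.02},{"dx": 0,"dy": 0,"dz": 0,"rx": 0,"ry": 0,"rz": 0}]'

```text
t: 3.9
tcp_pos: [0.4587, 0.0711, 0.343]
tool_rot: [1.0, 0.004, -0.0, -0.0]
force: [-1.1, -0.7, -0.0]
finger_gap: 0.508
gripper_force: 0.0
```

```bash
python3 - <<'E'
from h import *
s=sensors.sense(); print(s['t'],s['tcp_pos'],s['tool_rot'],s['q'].round(2) if hasattr(s['q'],'round') else s['q'])
snap('wrist','w2',s=1.25); m=np.load('pics/w2.npz'); E=m['extrinsics']; print(m['fx'],-E[:3,:3].T@E[:3,3],E[:3,:3].round(2).tolist())
E
```

```text
3.9 [0.45873028 0.07106794 0.34302701] [ 9.99992702e-01  3.81617299e-03 -1.40696231e-04 -1.12562632e-04] [-0.09  0.14  1.6   0.    1.4   1.48]
336.97168660450905 [0.52462522 0.07165485 0.52467698] [[0.01, -1.0, 0.0], [-0.97, -0.01, 0.26], [-0.26, -0.0, -0.97]]
```

View pics/w2.png

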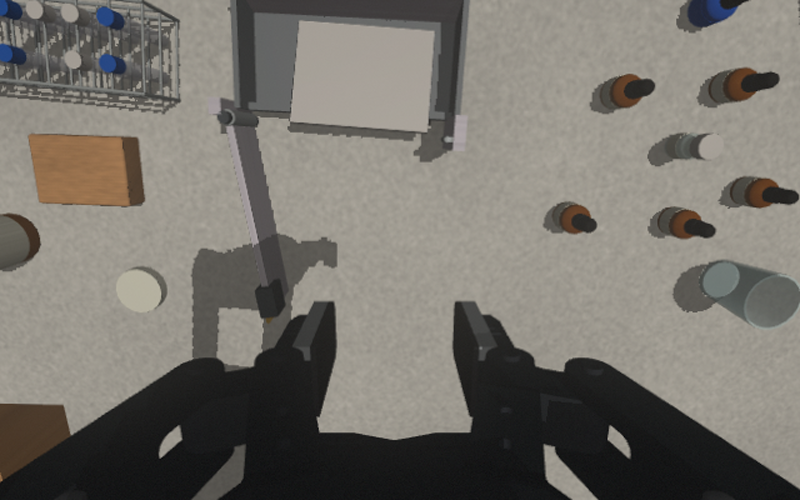

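The wrist view shows the panel corners near (299,20), (435,30), (428,131) and (290,122). The right post top is near (461,132), and the gate runs from (238,118) to the lock case at (270,300). Next I'll enlarge the bay for exact corners.

```bash
python3 - <<'E'
from h import *
save('w2',(180,0,385,130),3.9,'w2c')
E
```

```text
(no output)
```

View pics/w2c.png

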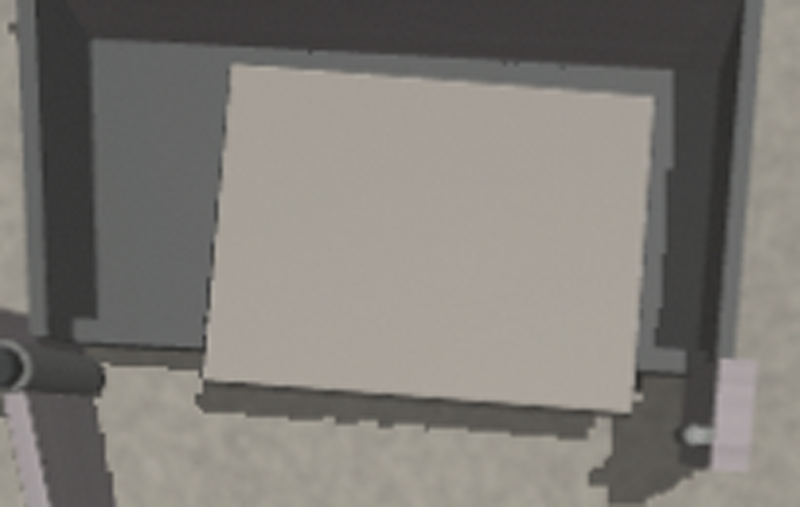

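```bash
cat >> h.py <<'E'
from scipy.optimize import least_squares
def bay2w(b,P): # b=(x,y,yaw), P in mm bay
    P=np.atleast_2d(P)/1000.; c,s=np.cos(b[2]),np.sin(b[2])
    return np.c_[b[0]+c*P[:,0]-s*P[:,1], b[1]+s*P[:,0]+c*P[:,1], P[:,2]]
E
python3 - <<'E'
from h import *
c=lambda u,v:(u/3.9+180-.4,v/3.9-.4)
P=[(50,112.5,6),(50,-112.5,6),(-76.5,-103,92),(-53,-109,94),(-53,-121,94),(-87,-121,94),(-87,-109,94),(-66,118,94)]
U=np.array([c(92,39),c(673,70),c(692,434),c(722,358),c(758,360),c(750,470),c(712,470),c(10,365)])
r=least_squares(lambda b:(proj('w2',bay2w(b,P))-U).ravel(),[.59,.1,0])
b=r.x; print('bay',b.round(4),np.degrees(b[2]),'res\n',r.fun.reshape(-1,2).round(1))
w2b=lambda W:(np.array([[np.cos(b[2]),np.sin(b[2])],[-np.sin(b[2]),np.cos(b[2])]])@(W[:2]-b[:2])*1000)
q=[atz('w2',c(*u),z) for u,z in (((231,64),.0136),((655,96),.0136),((632,412),.0496),((203,380),.0496))]
for x in q: print('panel',x.round(4),w2b(x).round(1))
print([round(float(np.linalg.norm(q[i]-q[(i+1)%4])),4) for i in range(4)])
g=atz('w2',(271/1.25,300/1.25),.093); d=w2b(g)-np.array([-66,118]); print('gate',g,d,np.hypot(*d),np.arctan2(-d[0],-d[1]))
for n,u in dict(A=(622,92),C=(732,86),B=(571,216),D=(680,222),E=(758,190)).items(): print(n,atz('w2',np.array(u)/1.25,.025).round(3))
np.save('bay.npy',b)
E
```

```text
bay [ 0.6055  0.1196 -0.0282] -1.6161091014914846 res
 [[-1.8  2.1]
 [10.2  0.1]
 [ 0.1 -0.5]
 [-1.2 -0.7]
 [-0.6 -0.8]
 [-0.7 -0.5]
 [-0.6 -0.8]
 [-4.3  2. ]]
panel [0.6513 0.1769 0.0136] [44.2 58.6]
panel [0.6419 0.0269 0.0136] [ 39.  -91.7]
panel [0.5328 0.035  0.0496] [-70.2 -86.7]
panel [0.5426 0.1839 0.0496] [-64.7  62.5]
[0.1504, 0.1152, 0.1493, 0.1148]
gate [0.3532576 0.2044747 0.093    ] [-188.52109386  -40.28182944] 192.77662880327347 1.3602890756876918
A [ 0.579 -0.185  0.025]
C [ 0.587 -0.311  0.025]
B [ 0.437 -0.143  0.025]
D [ 0.431 -0.278  0.025]
E [ 0.471 -0.367  0.025]
```

```bash
python3 - <<'E'
from h import *
c=lambda u,v:(u/3.9+180-.4,v/3.9-.4)
a,e=atz('w2',c(92,39),.006),atz('w2',c(673,70),.006); print('foot line yaw',np.degrees(np.arctan2(*(a-e)[[0,1]])*-1),np.linalg.norm(a-e))
for z in (.061,):
    l=[atz('w2',c(*u),z) for u in ((20,0),(44,330))]; r=[atz('w2',c(*u),z) for u in ((747,0),(722,330))]
    print('wall inner tops',l,r,[np.degrees(np.arctan2((p[0]-p[1])[1],(p[0]-p[1])[0])) for p in (l,r)])
s=[atz('w2',c(*u),.034) for u in ((110,346),(660,374))]; print('sill rear top',s)
P=[(-76.5,-103,92),(-53,-109,94),(-53,-121,94),(-87,-121,94),(-87,-109,94)]
U=np.array([c(692,434),c(722,358),c(758,360),c(750,470),c(712,470)])
def f(b):
    w=lambda p:np.cos(b[2])*(p[0]-b[0])+np.sin(b[2])*(p[1]-b[1])
    return np.r_[(proj('w2',bay2w(b,P))-U).ravel(),(w(a)-.05)*700,(w(e)-.05)*700]
r=least_squares(f,[.59,.1,0]); b=r.x; print(b,np.degrees(b[2]),r.fun.round(1))
w2b=lambda W:(np.array([[np.cos(b[2]),np.sin(b[2])],[-np.sin(b[2]),np.cos(b[2])]])@(W[:2]-b[:2])*1000).round(1)
for x in [*l,]: print('L',w2b(x))
for x in [atz('w2',c(*u),.061) for u in ((747,0),(722,330))]: print('R',w2b(x))
for x in s: print('sill',w2b(x))
g=atz('w2',(271/1.25,300/1.25),.093); d=w2b(g)-np.array([-66,118]); print('gate',g,d,np.hypot(*d),np.arctan2(-d[0],-d[1]))
for u,z in (((231,64),.0136),((655,96),.0136),((632,412),.0496),((203,380),.0496)): print('panel',w2b(atz('w2',c(*u),z)))
np.save('bay.npy',b)
print('hinge,strike,edge mid',bay2w(b,[(-66,118,48),(-76.5,-103,75),(50,0,6)]))
E
```

```text
foot line yaw -2.4745807001250166 0.20808841956437346
wall inner tops [array([0.6580791 , 0.23349904, 0.061     ]), array([0.55806473, 0.23386168, 0.061     ])] [array([0.65932557, 0.00264982, 0.061     ]), array([0.5594382 , 0.00636069, 0.061     ])] [np.float64(-0.20774729880838988), np.float64(-2.127591024034501)]
sill rear top [array([0.55465291, 0.22015489, 0.034     ]), array([0.54629736, 0.02409068, 0.034     ])]
[ 0.60640078  0.11767681 -0.04359375] -2.4977376650063463 [ 0.7  0.  -0.4 -0.1  0.2 -0.  -0.3  0.3 -0.2 -0.3  0.   0.1]
L [ 46.6 118. ]
L [-53.4 114. ]
R [  57.9 -112.6]
R [ -42.1 -113.3]
sill [-56.2 100.1]
sill [-56.  -96.1]
gate [0.3532576 0.2044747 0.093    ] [-190.7  -42.3] 195.33504549875323 1.3525160754429977
panel [42.3 61.1]
panel [ 39.4 -89.2]
panel [-69.9 -85.8]
panel [-66.7  63.4]
hinge,strike,edge mid [[0.54560591 0.23844098 0.048     ]
 [0.52548472 0.01810853 0.075     ]
 [0.65635327 0.11549782 0.006     ]]
```

The bay fits to 0.7 px: origin (0.6064, 0.1177), yaw −2.5°. The panel sides measure 150 × 115 mm, as given. Its near lower edge is at bay x ≈ −71, y ≈ −12.6, 16 mm in front of the sill. The gate angle is about 1.35. I'll approach in front of the panel edge with the fingers tilted 30° forward.

>>> move_arm --targets '[{"dx": 0.18,"dy": 0.154,"dz": -0.8,"rx": -0.0044,"ry": -0.1,"rz": -0.0097},{"dx": 0.18,"dy": 0.154,"dz": -0.8,"rx": -0.0044,"ry": -0.1,"rz": -0.0097},{"dx": 0.18,"dy": 0.154,"dz": -0.8,"rx": -0.0044,"ry": -0.1,"rz": -0.0097},{"dx": 0.18,"dy": 0.154,"dz": -0.8,"rx": -0.0044,"ry": -0.1,"rz": -0.0097},{"dx": 0.18,"dy": 0.154,"dz": -0.8,"rx": -0.0044,"ry": -0.1,"rz": -0.0097},{"dx": 0.18,"dy": 0.154,"dz": -0.8,"rx": -0.0044,"ry": -0.1,"rz": -0.0097},{"dx": 0.18,"dy": 0.154,"dz": -0.8,"rx": -0.0044,"ry": -0.1,"rz": -0.0097},{"dx": 0.18,"dy": 0.154,"dz": -0.8,"rx": -0.0044,"ry": -0.1,"rz": -0.0097},{"dx": 0.18,"dy": 0.154,"dz": -0.8,"rx": -0.0044,"ry": -0.1,"rz": -0.0097},{"dx": 0.18,"dy": 0.154,"dz": -0.8,"rx": -0.0044,"ry": -0.1,"rz": -0.0097}]' --claw 30

```text
t: 5.2
tcp_pos: [0.503, 0.1011, 0.1501]
tool_rot: [0.968, -0.025, 0.25, 0.019]
force: [-0.3, -0.4, -0.0]
finger_gap: 0.298
gripper_force: 0.0
```

>>> move_arm --targets '[{"dx": 0,"dy": 0,"dz": -0.5,"rx": 0,"ry": 0,"rz": 0},{"dx": 0,"dy": 0,"dz": -0.5,"rx": 0,"ry": 0,"rz": 0},{"dx": 0,"dy": 0,"dz": -0.5,"rx": 0,"ry": 0,"rz": 0},{"dx": 0,"dy": 0,"dz": -0.5,"rx": 0,"ry": 0,"rz": 0},{"dx": 0,"dy": 0,"dz": -0.5,"rx": 0,"ry": 0,"rz": 0},{"dx": 0,"dy": 0,"dz": -0.5,"rx": 0,"ry": 0,"rz": 0},{"dx": 0,"dy": 0,"dz": -0.5,"rx": 0,"ry": 0,"rz": 0},{"dx": 0,"dy": 0,"dz": -0.5,"rx": 0,"ry": 0,"rz": 0},{"dx": 0,"dy": 0,"dz": -0.5,"rx": 0,"ry": 0,"rz": 0},{"dx": 0,"dy": 0,"dz": 0,"rx": 0,"ry": 0,"rz": 0}]'

```text
t: 6.45
tcp_pos: [0.5207, 0.1021, 0.0769]
tool_rot: [0.974, -0.023, 0.224, 0.016]
force: [-0.4, 1.0, -0.1]
finger_gap: 0.297
gripper_force: 0.0
```

```bash
python3 - <<'E'
from h import *
from scipy.spatial.transform import Rotation as R
b=np.load('bay.npy'); s=sensors.sense(); p=s['tcp_pos']; M=R.from_quat(s['tool_rot']).as_matrix()
c,sn=np.cos(b[2]),np.sin(b[2]); d=p[:2]-b[:2]; print(p,'bay',1000*(c*d[0]+sn*d[1]),1000*(-sn*d[0]+c*d[1]),M.round(3).tolist(),s['force'])
snap('wrist','w3',s=1.25)
E
```

```text
[0.52074205 0.10205236 0.07691599] bay -84.89643592463776 -19.342614259318253 [[0.898, -0.053, 0.436], [-0.038, -0.998, -0.042], [0.438, 0.021, -0.899]] [-0.37731241  0.98525    -0.11812094]
```

View pics/w3.png

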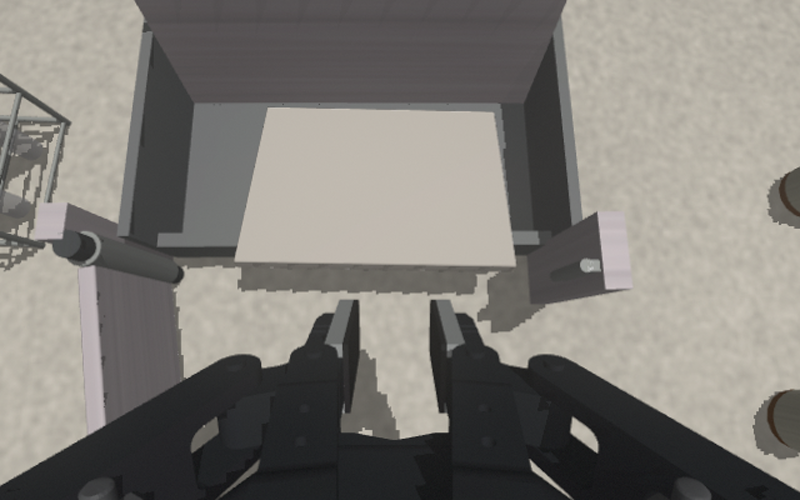

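The fingers are in front of the panel edge, with the edge at image row 262 from x 235 to 515. The 30° tilt runs into the reach limit, so I'll ease it to 16°. I'll work out the correction first.

```bash
cat >> h.py <<'E'
from scipy.spatial.transform import Rotation as Rot
def go(bx,by,z,tilt=0,yaw=None):
    """print deltas (units) from measured pose to bay (mm) target, tilt deg forward, tool x at bay yaw + yaw deg"""
    b=np.load('bay.npy'); s=sensors.sense(); p=np.array(s['tcp_pos'])
    T=bay2w(b,[(bx,by,z)])[0]; W=Rot.from_euler('z',b[2]+np.radians(yaw or 0))*Rot.from_euler('y',-np.radians(tilt))*Rot.from_quat([1,0,0,0])
    rv=(W*Rot.from_quat(s['tool_rot']).inv()).as_rotvec()
    print('t',round(s['t'],2),'tcp',p.round(4),'d units',((T-p)/.025).round(3),'rot units',(rv/np.radians(30)).round(3),'F',np.round(s['force'],1))
def inbay():
    b=np.load('bay.npy'); s=sensors.sense(); p=np.array(s['tcp_pos']); d=p[:2]-b[:2]; c,n=np.cos(b[2]),np.sin(b[2])
    return np.array([c*d[0]+n*d[1],-n*d[0]+c*d[1],p[2]])*1000
E
python3 - <<'E'
from h import *
print(inbay(),np.round(sensors.sense()['q'],2)); go(-102,-12.6,31,16)
E
```

```text
[-85.16815915 -19.3122536   77.13392609] [ 0.01  0.54  2.14 -1.23  0.05  2.85]
t 6.5 tcp [0.5205 0.1021 0.0771] d units [-0.661  0.298 -1.845] rot units [0.057 0.33  0.014] F [ 0.1 -0.8  1. ]
```

The wrist was near q5 = 0, which is a singularity. I'll go up and reduce the tilt to about 12°, then come back down.

>>> move_arm --targets '[{"dx": -0.05,"dy": 0,"dz": 0.4,"rx": 0,"ry": 0.08,"rz": 0},{"dx": -0.05,"dy": 0,"dz": 0.4,"rx": 0,"ry": 0.08,"rz": 0},{"dx": -0.05,"dy": 0,"dz": 0.4,"rx": 0,"ry": 0.08,"rz": 0},{"dx": -0.05,"dy": 0,"dz": 0.4,"rx": 0,"ry": 0.08,"rz": 0},{"dx": -0.05,"dy": 0,"dz": 0.4,"rx": 0,"ry": 0.08,"rz": 0},{"dx": -0.05,"dy": 0,"dz": 0.2,"rx": 0,"ry": 0,"rz": 0},{"dx": -0.05,"dy": 0,"dz": 0.2,"rx": 0,"ry": 0,"rz": 0},{"dx": 0,"dy": 0,"dz": 0,"rx": 0,"ry": 0,"rz": 0},{"dx": 0,"dy": 0,"dz": 0,"rx": 0,"ry": 0,"rz": 0},{"dx": 0,"dy": 0,"dz": 0,"rx": 0,"ry": 0,"rz": 0}]'

```text
t: 7.75
tcp_pos: [0.5169, 0.091, 0.1251]
tool_rot: [0.987, -0.025, 0.156, 0.034]
force: [0.2, 0.5, -0.2]
finger_gap: 0.302
gripper_force: 0.0
```

```bash
python3 - <<'E'
from h import *
print(inbay(),np.round(sensors.sense()['q'],2)); go(-102,-12.6,30,12)
E
```

```text
[-88.26989729 -30.56534848 125.10759716] [ 0.01  0.42  1.99 -0.19  0.43  1.8 ]
t 7.75 tcp [0.5169 0.091  0.1251] d units [-0.517  0.742 -3.804] rot units [0.124 0.196 0.027] F [ 0.2  0.5 -0.2]
```

>>> move_arm --targets '[{"dx": -0.05,"dy": 0.082,"dz": -0.4,"rx": 0.014,"ry": 0.022,"rz": 0.003},{"dx": -0.05,"dy": 0.082,"dz": -0.4,"rx": 0.014,"ry": 0.022,"rz": 0.003},{"dx": -0.05,"dy": 0.082,"dz": -0.4,"rx": 0.014,"ry": 0.022,"rz": 0.003},{"dx": -0.05,"dy": 0.082,"dz": -0.4,"rx": 0.014,"ry": 0.022,"rz": 0.003},{"dx": -0.06,"dy": 0.082,"dz": -0.4,"rx": 0.014,"ry": 0.022,"rz": 0.003},{"dx": -0.06,"dy": 0.082,"dz": -0.4,"rx": 0.014,"ry": 0.022,"rz": 0.003},{"dx": -0.06,"dy": 0.082,"dz": -0.4,"rx": 0.014,"ry": 0.022,"rz": 0.003},{"dx": -0.06,"dy": 0.082,"dz": -0.4,"rx": 0.014,"ry": 0.022,"rz": 0.003},{"dx": -0.07,"dy": 0.082,"dz": -0.4,"rx": 0.012,"ry": 0.02,"rz": 0.003},{"dx": 0,"dy": 0,"dz": -0.2,"rx": 0,"ry": 0,"rz": 0}]'

```text
t: 9.0
tcp_pos: [0.5043, 0.1095, 0.0298]
tool_rot: [0.994, -0.022, 0.105, 0.002]
force: [-0.1, 0.1, -0.1]
finger_gap: 0.298
gripper_force: 0.0
```

```bash
python3 - <<'E'
from h import *
print(inbay(),np.round(sensors.sense()['q'],2)); go(-78,-12.6,30,12)
E
```

```text
[-101.62826324  -12.66239143   29.7689286 ] [ 0.    0.62  2.01 -0.03  0.31  1.65]
t 9.0 tcp [0.5043 0.1095 0.0298] d units [ 0.944 -0.039  0.009] rot units [ 0.  0. -0.] F [-0.1  0.1 -0.1]
```

Pose matches. Now contact, push to the rear and start the lift.

>>> move_arm --targets '[{"dx": 0.48,"dy": -0.02,"dz": 0,"rx": 0,"ry": 0,"rz": 0},{"dx": 0.4,"dy": -0.02,"dz": 0,"rx": 0,"ry": 0,"rz": 0},{"dx": 0.16,"dy": -0.007,"dz": 0.04,"rx": 0,"ry": 0,"rz": 0},{"dx": 0.16,"dy": -0.007,"dz": 0.08,"rx": 0,"ry": 0,"rz": 0},{"dx": 0.16,"dy": -0.007,"dz": 0.08,"rx": 0,"ry": 0,"rz": 0},{"dx": 0.16,"dy": -0.007,"dz": 0.1,"rx": 0,"ry": 0,"rz": 0},{"dx": 0.1,"dy": -0.004,"dz": 0.2,"rx": 0,"ry": 0,"rz": 0},{"dx": 0.1,"dy": -0.004,"dz": 0.2,"rx": 0,"ry": 0,"rz": 0},{"dx": 0.1,"dy": -0.004,"dz": 0.2,"rx": 0,"ry": 0,"rz": 0},{"dx": 0,"dy": 0,"dz": 0,"rx": 0,"ry": 0,"rz": 0}]'

```text
t: 10.25
tcp_pos: [0.5506, 0.1074, 0.0536]
tool_rot: [0.994, -0.022, 0.106, 0.002]
force: [-0.1, -0.2, -0.2]
finger_gap: 0.302
gripper_force: 0.0
```

```bash
python3 - <<'E'
from h import *
print(inbay(),sensors.sense()['force']); snap('wrist','w4',s=1)
E
```

```text
[-55.27865384 -12.64972595  53.64150167] [-0.13631398 -0.15506747 -0.23067185]
```

View pics/w4.png

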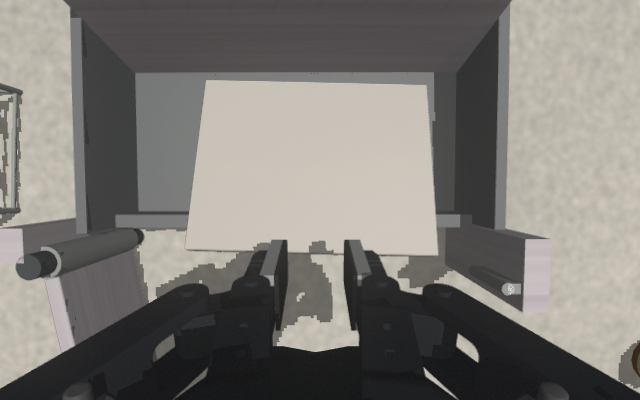

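```bash
cat >> h.py <<'E'
def panelfit(f,corn,g=(-10,-12,30,18,0)):
    """corners upper: far-left, far-right, near-right, near-left -> near lower edge mid (bay mm), slope deg, yaw deg"""
    b=np.load('bay.npy')
    def pts(p):
        ph,yw=np.radians(p[3]),np.radians(p[4]); L=np.array([(115,75,8),(115,-75,8),(0,-75,8),(0,75,8)],float)
        M=Rot.from_euler('z',yw)*Rot.from_euler('y',ph); return M.apply(L)+p[:3]
    r=least_squares(lambda p:(proj(f,bay2w(b,pts(p)))-np.array(corn)).ravel(),[-65,-12,42,18,0]); return r.x.round(1),r.fun.round(1)
E
python3 - <<'E'
from h import *
print(panelfit('w2',[(u/3.9+179.6,v/3.9-.4) for u,v in ((231,64),(655,96),(632,412),(203,380))]))
print(panelfit('w4',[(206,80),(427,85),(437,255),(187,249)]))
E
```

```text
(array([-70.8, -11.3,  40.9,  18. ,  -1.3]), array([ 0. , -0.2, -0.4,  0.1,  0.3,  0.1,  0. ,  0. ]))
(array([-71.7, -11.1,  37.7,  16.5,  -1.4]), array([ 0.4, -0.5, -0.7, -0. ,  0.2,  0.2,  0.1,  0.3]))
```

The panel has not moved: the fit still puts its edge at x −71, and there was no force. The fingertips seem higher than the TCP reading suggests, so I'll check against the scene camera.

```bash
python3 - <<'E'
from h import *
s=sensors.sense(); p=np.array(s['tcp_pos']); M=Rot.from_quat(s['tool_rot']).as_matrix()
snap('scene','s4')
im=np.load('pics/s4.npz')['im'][...,::-1].copy()
pts=[p,p-.019*M[:,2],p-.045*M[:,2],p-.073*M[:,2]]
uv=proj('s4',pts); print(uv.round(1)); u,v=uv[0].astype(int)
x0,y0=max(0,u-90),max(0,v-75); c=cv2.resize(im[y0:y0+140,x0:x0+190],None,fx=4.2,fy=4.2,interpolation=cv2.INTER_CUBIC)
for q,col in zip(uv,[(0,0,255),(0,255,0),(255,0,0),(0,255,255)]): cv2.circle(c,tuple(int(a) for a in (q-[x0,y0]+.5)*4.2),4,col,-1)
cv2.imwrite('pics/s4c.png',c)
E
```

```text
[[330.5 204.2]
 [329.6 199.1]
 [328.3 191.8]
 [326.9 183.7]]
```

View pics/s4c.png

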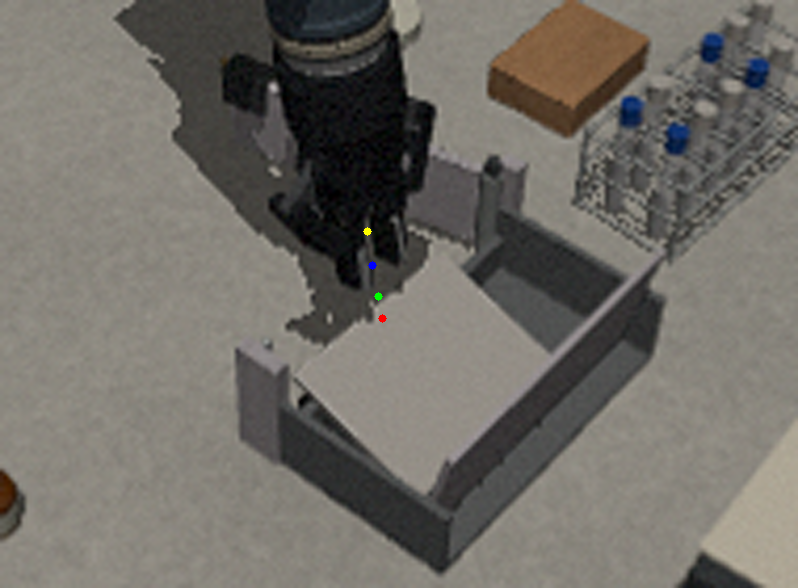

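The scene crop shows the reported TCP (red) on the panel, but the real fingertips are at about (375,273). That is roughly 40 mm short of the reported TCP along the tool axis, and the wrist picture gives about 44 mm. From here on I use a real tip of TCP − 40 mm along the tool. I'll back off and go lower.

>>> move_arm --targets '[{"dx": -0.4,"dy": 0.017,"dz": 0,"rx": 0,"ry": 0,"rz": 0},{"dx": -0.4,"dy": 0.017,"dz": 0,"rx": 0,"ry": 0,"rz": 0},{"dx": -0.4,"dy": 0.017,"dz": 0,"rx": 0,"ry": 0,"rz": 0},{"dx": -0.4,"dy": 0.017,"dz": 0,"rx": 0,"ry": 0,"rz": 0},{"dx": 0,"dy": 0,"dz": -0.5,"rx": 0,"ry": 0,"rz": 0},{"dx": 0,"dy": 0,"dz": -0.5,"rx": 0,"ry": 0,"rz": 0},{"dx": 0,"dy": 0,"dz": -0.5,"rx": 0,"ry": 0,"rz": 0},{"dx": 0,"dy": 0,"dz": -0.5,"rx": 0,"ry": 0,"rz": 0},{"dx": 0,"dy": 0,"dz": -0.46,"rx": 0,"ry": 0,"rz": 0},{"dx": 0,"dy": 0,"dz": 0,"rx": 0,"ry": 0,"rz": 0}]'

```text
t: 11.6
tcp_pos: [0.5093, 0.1091, -0.0097]
tool_rot: [0.994, -0.022, 0.104, 0.002]
force: [0.8, -0.2, -0.9]
finger_gap: 0.302
gripper_force: 0.0
```

```bash
python3 - <<'E'
from h import *
print(inbay(),np.round(sensors.sense()['q'],2)); go(-95,-12,-8,12)
snap('scene','s5',(240,110,420,240),4.4)
snap('wrist','w5')
E
```

```text
[-96.64947594 -12.79390644  -9.72424586] [ 0.    0.71  2.01 -0.04  0.22  1.66]
t 11.6 tcp [ 0.5093  0.1091 -0.0097] d units [0.067 0.029 0.069] rot units [ 0.    -0.003 -0.   ] F [ 0.8 -0.2 -0.9]
```

View pics/s5.png

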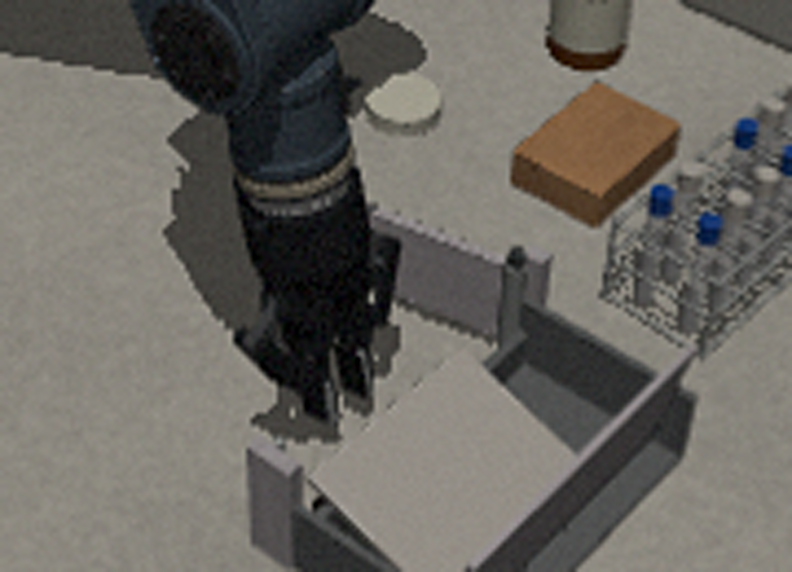

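The fingers now hang low in front of the panel edge, with tips at (330,422) and (362,408). Reported TCP z is −10 mm with no bench contact, which confirms the offset. I'll refine it with a quick fit.

```bash
python3 - <<'E'
from h import *
s=sensors.sense(); p=np.array(s['tcp_pos']); M=Rot.from_quat(s['tool_rot']).as_matrix()
for k in (.03,.035,.04,.045): 
    for y in (.02,-.02): print(k,y,((proj('s5',[p-k*M[:,2]+y*M[:,1]])[0]-[240,110])*4.4).round(0))
E
```

```text
0.03 0.02 [322. 430.]
0.03 -0.02 [361. 396.]
0.035 0.02 [320. 424.]
0.035 -0.02 [360. 390.]
0.04 0.02 [319. 419.]
0.04 -0.02 [359. 384.]
0.045 0.02 [318. 413.]
0.045 -0.02 [358. 378.]
```

>>> move_arm --targets '[{"dx": 0.48,"dy": -0.02,"dz": 0.06,"rx": 0,"ry": 0,"rz": 0},{"dx": 0.4,"dy": -0.02,"dz": 0,"rx": 0,"ry": 0,"rz": 0},{"dx": 0.16,"dy": -0.007,"dz": 0.04,"rx": 0,"ry": 0,"rz": 0},{"dx": 0.16,"dy": -0.007,"dz": 0.08,"rx": 0,"ry": 0,"rz": 0},{"dx": 0.16,"dy": -0.007,"dz": 0.08,"rx": 0,"ry": 0,"rz": 0},{"dx": 0.16,"dy": -0.007,"dz": 0.1,"rx": 0,"ry": 0,"rz": 0},{"dx": 0.1,"dy": -0.004,"dz": 0.2,"rx": 0,"ry": 0,"rz": 0},{"dx": 0.1,"dy": -0.004,"dz": 0.2,"rx": 0,"ry": 0,"rz": 0},{"dx": 0.12,"dy": -0.005,"dz": 0.2,"rx": 0,"ry": 0,"rz": 0},{"dx": 0,"dy": 0,"dz": 0,"rx": 0,"ry": 0,"rz": 0}]'

```text
t: 12.95
tcp_pos: [0.5472, 0.1074, 0.0138]
tool_rot: [0.995, -0.021, 0.097, 0.003]
force: [-11.7, -0.5, 3.4]
finger_gap: 0.3
gripper_force: 5.8
```

```bash
python3 - <<'E'
from h import *
print(inbay(),sensors.sense()['force']); snap('wrist','w6',s=1)
E
```

```text
[-58.66245494 -12.8321726   13.79309473] [-11.72248747  -0.53278046   3.37163697]
```

View pics/w6.png

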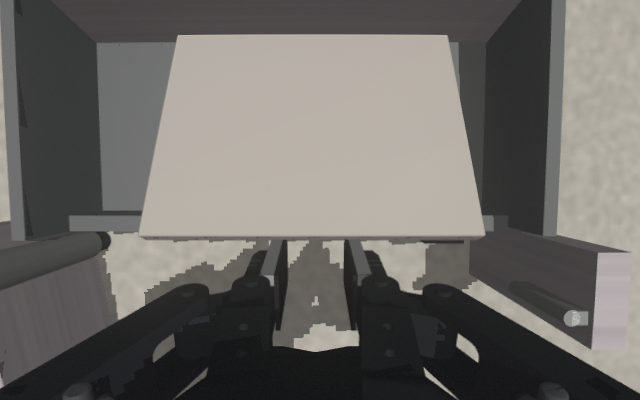

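```bash
python3 - <<'E'
from h import *
print(panelfit('w6',[(178,36),(447,36),(484,236),(140,236)]))
s=sensors.sense(); p=np.array(s['tcp_pos']); M=Rot.from_quat(s['tool_rot']).as_matrix()
for k in (.03,.035,.04,.045): print(k,proj('w6',[p-k*M[:,2]+x*M[:,0]+y*M[:,1] for x,y in ((.011,.013),(.011,-.013),(-.011,.013))]).round(0).tolist())
E
```

```text
(array([-57.2, -11.6,  52.7,  24.5,   0. ]), array([ 0.3, -0.3, -0.3,  0. ,  0.1,  0. , -0. ,  0.2]))
0.03 [[342.0, 231.0], [288.0, 231.0], [341.0, 273.0]]
0.035 [[343.0, 234.0], [287.0, 234.0], [342.0, 277.0]]
0.04 [[344.0, 238.0], [286.0, 238.0], [343.0, 282.0]]
0.045 [[345.0, 242.0], [285.0, 242.0], [344.0, 288.0]]
```

The panel reached the fence and tipped to 24.5°. The tip is on the panel's near face rather than under its lower edge, so I'll back off and come in lower.

>>> move_arm --targets '[{"dx": -0.3,"dy": 0.013,"dz": 0,"rx": 0,"ry": 0,"rz": 0},{"dx": -0.3,"dy": 0.013,"dz": 0,"rx": 0,"ry": 0,"rz": 0},{"dx": -0.3,"dy": 0.013,"dz": 0,"rx": 0,"ry": 0,"rz": 0},{"dx": -0.2,"dy": 0.009,"dz": 0,"rx": 0,"ry": 0,"rz": 0},{"dx": 0,"dy": 0,"dz": -0.4,"rx": 0,"ry": 0,"rz": 0},{"dx": 0,"dy": 0,"dz": -0.4,"rx": 0,"ry": 0,"rz": 0},{"dx": 0,"dy": 0,"dz": -0.4,"rx": 0,"ry": 0,"rz": 0},{"dx": 0,"dy": 0,"dz": 0,"rx": 0,"ry": 0,"rz": 0},{"dx": 0,"dy": 0,"dz": 0,"rx": 0,"ry": 0,"rz": 0},{"dx": 0,"dy": 0,"dz": 0,"rx": 0,"ry": 0,"rz": 0}]'

```text
t: 14.25
tcp_pos: [0.5287, 0.1083, -0.0143]
tool_rot: [0.994, -0.022, 0.105, 0.002]
force: [-1.0, -0.4, -0.3]
finger_gap: 0.305
gripper_force: 0.0
```

```bash
python3 - <<'E'
from h import *
print(inbay(),np.round(sensors.sense()['q'],2)); go(-77,-12,-17,12); im=snap('wrist','w7').astype(int)
# panel corners: bright mask
m=((im.min(2)>165)&(im[...,0]-im[...,2]>8)).astype(np.uint8); m[260:]=0
n,l,st,_=cv2.connectedComponentsWithStats(cv2.morphologyEx(m,cv2.MORPH_OPEN,np.ones((5,5)))); i=1+st[1:,4].argmax(); print(st[i])
c=cv2.findContours((l==i).astype(np.uint8),0,2)[0][0]; print(cv2.approxPolyDP(c,6,True)[:,0].tolist())
E
```

```text
[-77.17126658 -12.71740316 -14.26373786] [ 0.    0.72  1.96 -0.04  0.25  1.65]
t 14.25 tcp [ 0.5287  0.1083 -0.0143] d units [ 0.008  0.028 -0.109] rot units [ 0.     0.003 -0.   ] F [-1.  -0.4 -0.3]Traceback (most recent call last):
  File "<stdin>", line 5, in <module>
ValueError: attempt to get argmax of an empty sequence
```

```bash
cat >> h.py <<'E'
def pancorn(f,seed=(310,120),tol=9):
    im=cv2.medianBlur(np.load('pics/'+f+'.npz')['im'],5); mask=np.zeros((402,642),np.uint8)
    cv2.floodFill(im.copy(),mask,seed,(255,0,0),(tol,)*3,(tol,)*3,4|(255<<8)|cv2.FLOODFILL_MASK_ONLY|cv2.FLOODFILL_FIXED_RANGE)
    m=cv2.morphologyEx(mask[1:-1,1:-1],cv2.MORPH_OPEN,np.ones((7,7)))
    c=max(cv2.findContours(m,0,2)[0],key=cv2.contourArea); return cv2.contourArea(c),cv2.approxPolyDP(c,6,True)[:,0].tolist()
E
python3 - <<'E'
from h import *
for f in('w6','w7'): print(f,np.load('pics/'+f+'.npz')['im'][120,310],pancorn(f))
E
```

```text
w6 [184 178 168] (60984.0, [[178, 37], [141, 234], [482, 233], [444, 35]])
w7 [173 167 158] (71928.5, [[151, 1], [124, 206], [499, 205], [471, 0]])
```

```bash
python3 - <<'E'
from h import *
# far edge may be out of the picture in w7: use near corners only with pivot model
b=np.load('bay.npy')
print(panelfit('w7',[(151,0),(472,0),(500,206),(123,206)]))
for z in (.036,.040,.044,.048,.052): 
    a,c=atz('w7',(123,206),z),atz('w7',(500,206),z); print(z,np.linalg.norm(a-c).round(4),((a+c)/2).round(4))
E
```

```text
(array([-63.9, -11.4,  38.6,  21.9,   0.1]), array([ 13. ,  -5.7, -12.5,  -5.8,   2.3,   4.2,  -2.8,   4.8]))
0.036 0.1592 [0.5462 0.1089 0.036 ]
0.04 0.1547 [0.5464 0.1089 0.04  ]
0.044 0.1502 [0.5467 0.1089 0.044 ]
0.048 0.1457 [0.547  0.1088 0.048 ]
0.052 0.1411 [0.5472 0.1088 0.052 ]
```

The near lower edge is now at bay (−61, 36.5), resting on the sill with the panel against the fence. Going in lower and following the arc.

>>> move_arm --targets '[{"dx": 0.32,"dy": -0.014,"dz": -0.04,"rx": 0,"ry": 0,"rz": 0},{"dx": 0.24,"dy": -0.01,"dz": -0.04,"rx": 0,"ry": 0,"rz": 0},{"dx": 0.15,"dy": -0.007,"dz": 0,"rx": 0,"ry": 0,"rz": 0},{"dx": 0.056,"dy": -0.0024,"dz": 0.176,"rx": 0,"ry": 0,"rz": 0},{"dx": 0.056,"dy": -0.0024,"dz": 0.176,"rx": 0,"ry": 0,"rz": 0},{"dx": 0.078,"dy": -0.0034,"dz": 0.186,"rx": 0,"ry": 0,"rz": 0},{"dx": 0.078,"dy": -0.0034,"dz": 0.186,"rx": 0,"ry": 0,"rz": 0},{"dx": 0.092,"dy": -0.004,"dz": 0.178,"rx": 0,"ry": 0,"rz": 0},{"dx": 0.092,"dy": -0.004,"dz": 0.178,"rx": 0,"ry": 0,"rz": 0},{"dx": 0,"dy": 0,"dz": 0,"rx": 0,"ry": 0,"rz": 0}]'

```text
t: 15.55
tcp_pos: [0.5543, 0.1072, 0.0105]
tool_rot: [0.995, -0.021, 0.102, 0.002]
force: [-8.2, 0.1, 3.0]
finger_gap: 0.302
gripper_force: 3.3
```

```bash
cat >> h.py <<'E'
def near(f,pc):
    """near upper edge from its two lowest contour corners: z where width is 150 mm, and bay x"""
    b=np.load('bay.npy'); q=sorted(pc,key=lambda c:-c[1])[:2]; q=sorted(q)
    w=lambda z:np.linalg.norm(atz(f,q[0],z)-atz(f,q[1],z))-.150
    from scipy.optimize import brentq
    z=brentq(w,-.05,.2); m=(atz(f,q[0],z)+atz(f,q[1],z))/2-[b[0],b[1],0]
    return q,'z',round(z*1000,1),'bay x',round(1000*(np.cos(b[2])*m[0]+np.sin(b[2])*m[1]),1)
E
python3 - <<'E'
from h import *
print(inbay(),sensors.sense()['force']); snap('wrist','w8'); a,c=pancorn('w8'); print(a,c); print(near('w8',c))
E
```

```text
[-51.63633107 -12.74173543  10.46969912] [-8.21795231  0.07350291  2.97077214]
63923.0 [[123, 243], [499, 243], [446, 47], [178, 47]]
([[123, 243], [499, 243]], 'z', 69.3, 'bay x', np.float64(-48.1))
```

The panel is tipping along the arc (29°) with the edge held on the finger. I'll continue the arc with less forward bias.

>>> move_arm --targets '[{"dx": 0.06,"dy": -0.003,"dz": 0.17,"rx": 0,"ry": 0,"rz": 0},{"dx": 0.06,"dy": -0.003,"dz": 0.17,"rx": 0,"ry": 0,"rz": 0},{"dx": 0.12,"dy": -0.005,"dz": 0.16,"rx": 0,"ry": 0,"rz": 0},{"dx": 0.12,"dy": -0.005,"dz": 0.16,"rx": 0,"ry": 0,"rz": 0},{"dx": 0.11,"dy": -0.005,"dz": 0.15,"rx": 0,"ry": 0,"rz": 0},{"dx": 0.11,"dy": -0.005,"dz": 0.15,"rx": 0,"ry": 0,"rz": 0},{"dx": 0.14,"dy": -0.006,"dz": 0.14,"rx": 0,"ry": 0,"rz": 0},{"dx": 0.14,"dy": -0.006,"dz": 0.14,"rx": 0,"ry": 0,"rz": 0},{"dx": 0,"dy": 0,"dz": 0,"rx": 0,"ry": 0,"rz": 0},{"dx": 0,"dy": 0,"dz": 0,"rx": 0,"ry": 0,"rz": 0}]'

```text
t: 16.85
tcp_pos: [0.5789, 0.1061, 0.0414]
tool_rot: [0.994, -0.022, 0.105, 0.002]
force: [0.4, -0.3, -0.2]
finger_gap: 0.301
gripper_force: 0.2
```

```bash
python3 - <<'E'
from h import *
print(inbay(),sensors.sense()['force']); snap('wrist','w9'); a,c=pancorn('w9'); print(a,c); print(near('w9',c))
E
```

```text
[-26.96581645 -12.76248162  41.42009725] [ 0.39118704 -0.32033519 -0.22701194]
38049.5 [[128, 234], [494, 233], [425, 107], [199, 108]]
([[128, 234], [494, 233]], 'z', 96.4, 'bay x', np.float64(-20.5))
```

>>> move_arm --targets '[{"dx": 0.2,"dy": -0.009,"dz": 0.13,"rx": 0,"ry": 0,"rz": 0},{"dx": 0.2,"dy": -0.009,"dz": 0.12,"rx": 0,"ry": 0,"rz": 0},{"dx": 0.17,"dy": -0.0075,"dz": 0.11,"rx": 0,"ry": 0,"rz": 0},{"dx": 0.17,"dy": -0.0075,"dz": 0.1,"rx": 0,"ry": 0,"rz": 0},{"dx": 0.18,"dy": -0.008,"dz": 0.09,"rx": 0,"ry": 0,"rz": 0},{"dx": 0.18,"dy": -0.008,"dz": 0.09,"rx": 0,"ry": 0,"rz": 0},{"dx": 0.18,"dy": -0.008,"dz": 0.09,"rx": 0,"ry": 0,"rz": 0},{"dx": 0.18,"dy": -0.008,"dz": 0.07,"rx": 0,"ry": 0,"rz": 0},{"dx": 0.16,"dy": -0.007,"dz": 0.06,"rx": 0,"ry": 0,"rz": 0},{"dx": 0,"dy": 0,"dz": 0,"rx": 0,"ry": 0,"rz": 0}]'

```text
t: 18.15
tcp_pos: [0.6202, 0.1042, 0.0632]
tool_rot: [0.994, -0.022, 0.105, 0.002]
force: [-0.0, -0.1, -0.0]
finger_gap: 0.296
gripper_force: 0.1
```

```bash
python3 - <<'E'
from h import *
print(inbay(),sensors.sense()['force']); snap('wrist','w10'); im=np.load('pics/w10.npz')['im']; print(im[205:245:4,310].tolist())
for sd in ((310,150),(310,190),(310,210)):
    a,c=pancorn('w10',sd); print(sd,a,c)
E
```

```text
[ 14.33105672 -12.82291261  63.24432368] [-0.03811774 -0.08383823 -0.01579751]
[[140, 136, 129], [140, 137, 129], [141, 137, 129], [140, 137, 129], [141, 137, 129], [141, 137, 129], [142, 137, 130], [218, 214, 203], [218, 213, 202], [217, 213, 201]]
(310, 150) 23431.0 [[38, 115], [142, 172], [447, 172], [531, 120]]
(310, 190) 16348.0 [[140, 223], [486, 229], [420, 173], [209, 173], [164, 204], [147, 174]]
(310, 210) 16334.5 [[140, 223], [486, 229], [420, 173], [205, 174], [164, 204], [147, 174]]
```

```bash
python3 - <<'E'
from h import *
print(near('w10',[(136,231),(486,231)]))
im=np.load('pics/w10.npz')['im']; print([im[r,200:202].mean(0).astype(int).tolist() for r in range(225,262,3)]); print(im[226,125:150].mean(1).astype(int).tolist(),im[226,475:500].mean(1).astype(int).tolist())
E
```

```text
([(136, 231), (486, 231)], 'z', 111.8, 'bay x', np.float64(20.9))
[[140, 136, 129], [140, 136, 129], [208, 200, 190], [219, 214, 203], [217, 213, 202], [217, 213, 200], [217, 211, 201], [217, 211, 200], [118, 118, 119], [139, 139, 139], [139, 139, 139], [138, 139, 139], [137, 139, 139]]
[76, 76, 74, 74, 75, 75, 73, 75, 93, 122, 135, 134, 135, 134, 136, 134, 134, 134, 135, 135, 135, 135, 134, 134, 135] [137, 136, 135, 137, 137, 137, 137, 137, 137, 137, 136, 137, 137, 137, 140, 142, 142, 143, 142, 143, 166, 205, 212, 212, 210]
```

>>> move_arm --targets '[{"dx": 0.16,"dy": -0.007,"dz": 0.03,"rx": 0,"ry": 0,"rz": 0},{"dx": 0.16,"dy": -0.007,"dz": 0.03,"rx": 0,"ry": 0,"rz": 0},{"dx": 0.16,"dy": -0.007,"dz": 0.02,"rx": 0,"ry": 0,"rz": 0},{"dx": 0.16,"dy": -0.007,"dz": 0.02,"rx": 0,"ry": 0,"rz": 0},{"dx": 0.16,"dy": -0.007,"dz": 0.02,"rx": 0,"ry": 0,"rz": 0},{"dx": 0.14,"dy": -0.006,"dz": 0,"rx": 0,"ry": 0,"rz": 0},{"dx": 0.12,"dy": -0.005,"dz": 0,"rx": 0,"ry": 0,"rz": 0},{"dx": 0.1,"dy": -0.004,"dz": 0,"rx": 0,"ry": 0,"rz": 0},{"dx": 0.08,"dy": -0.003,"dz": 0,"rx": 0,"ry": 0,"rz": 0},{"dx": 0,"dy": 0,"dz": 0,"rx": 0,"ry": 0,"rz": 0}]'

```text
t: 19.45
tcp_pos: [0.6507, 0.103, 0.066]
tool_rot: [0.994, -0.022, 0.105, 0.002]
force: [-0.7, 0.0, -0.3]
finger_gap: 0.3
gripper_force: 0.0
```

```bash
python3 - <<'E'
from h import *
print(inbay(),sensors.sense()['force']); snap('wrist','w11'); im=np.load('pics/w11.npz')['im']; print([(r,im[r,205].tolist(),im[r,315].tolist()) for r in range(190,275,5)])
E
```

```text
[ 44.90170205 -12.75710871  66.04122856] [-0.74811661  0.0344568  -0.29431084]
[(190, [81, 77, 77], [84, 81, 80]), (195, [80, 77, 77], [83, 79, 80]), (200, [80, 76, 76], [80, 76, 77]), (205, [82, 78, 78], [82, 78, 79]), (210, [81, 77, 77], [81, 77, 77]), (215, [84, 81, 78], [83, 80, 77]), (220, [183, 176, 167], [185, 179, 170]), (225, [192, 186, 176], [195, 189, 179]), (230, [193, 187, 177], [194, 188, 178]), (235, [190, 184, 174], [191, 185, 174]), (240, [70, 71, 70], [71, 71, 71]), (245, [115, 116, 115], [118, 119, 118]), (250, [114, 116, 114], [117, 118, 118]), (255, [114, 114, 115], [116, 118, 118]), (260, [115, 115, 115], [116, 118, 116]), (265, [67, 68, 69], [69, 70, 70]), (270, [67, 68, 68], [68, 68, 68])]
```

>>> move_arm --targets '[{"dx": 0.06,"dy": -0.003,"dz": 0,"rx": 0,"ry": 0,"rz": 0},{"dx": 0.06,"dy": -0.003,"dz": 0,"rx": 0,"ry": 0,"rz": 0},{"dx": 0.06,"dy": -0.003,"dz": 0,"rx": 0,"ry": 0,"rz": 0},{"dx": 0.06,"dy": -0.003,"dz": 0,"rx": 0,"ry": 0,"rz": 0},{"dx": 0.06,"dy": -0.003,"dz": 0,"rx": 0,"ry": 0,"rz": 0},{"dx": 0,"dy": 0,"dz": 0,"rx": 0,"ry": 0,"rz": 0},{"dx": 0,"dy": 0,"dz": 0,"rx": 0,"ry": 0,"rz": 0},{"dx": 0,"dy": 0,"dz": 0,"rx": 0,"ry": 0,"rz": 0},{"dx": 0,"dy": 0,"dz": 0,"rx": 0,"ry": 0,"rz": 0},{"dx": 0,"dy": 0,"dz": 0,"rx": 0,"ry": 0,"rz": 0}]'

```text
t: 20.75
tcp_pos: [0.658, 0.1026, 0.066]
tool_rot: [0.994, -0.022, 0.105, 0.002]
force: [-0.5, 0.5, -0.6]
finger_gap: 0.295
gripper_force: 0.0
```

```bash
python3 - <<'E'
from h import *
print(inbay(),sensors.sense()['force']); snap('wrist','w12'); im=np.load('pics/w12.npz')['im']
for f in ('w11','w12'):
    im=np.load('pics/'+f+'.npz')['im'].mean(2); c=im[:,205]; r=[i for i in range(180,300) if abs(c[i]-c[i-1])>25]; print(f,r)
    b=np.load('bay.npy'); 
    for rr,z in ((r[0],.119),(r[-1] if len(r)<3 else r[1],.119)):
        m=atz(f,(315,rr),z)-[b[0],b[1],0]; print(rr,'bay x',round(1000*(np.cos(b[2])*m[0]+np.sin(b[2])*m[1]),1))
E
```

```text
[ 52.23050402 -12.77847959  66.02768322] [-0.50508643  0.4694611  -0.57077446]
w11 [185, 186, 218, 219, 237, 238, 241]
185 bay x 71.1
186 bay x 70.7
w12 [184, 190, 191, 217, 218]
184 bay x 78.9
190 bay x 76.4
```

```bash
python3 - <<'E'
from h import *
b=np.load('bay.npy')
def bx(f,u,v,z):
    m=atz(f,(u,v),z)-[b[0],b[1],0]; return round(1000*(np.cos(b[2])*m[0]+np.sin(b[2])*m[1]),1)
print([bx('w11',315,r,.12) for r in (218,238)],[bx('w12',315,r,.12) for r in (191,218)])
for f in('w11','w12'): print(np.load('pics/'+f+'.npz')['im'][180:245:4,315].tolist())
E
```

```text
[np.float64(57.6), np.float64(49.4)] [np.float64(76.0), np.float64(65.0)]
[[196, 186, 188], [175, 167, 168], [83, 79, 79], [83, 80, 81], [85, 81, 81], [80, 76, 77], [81, 78, 79], [81, 78, 79], [81, 77, 77], [83, 80, 77], [185, 179, 170], [195, 189, 179], [195, 188, 178], [193, 186, 177], [177, 172, 163], [71, 71, 71], [117, 119, 117]]
[[179, 174, 163], [120, 121, 119], [120, 120, 119], [190, 181, 183], [190, 181, 183], [180, 174, 164], [188, 181, 172], [188, 182, 172], [188, 182, 173], [163, 157, 148], [78, 76, 73], [79, 77, 74], [78, 75, 71], [78, 76, 73], [114, 116, 115], [115, 115, 115], [115, 116, 114]]
```

The panel's top edge jumped back to bay x ≈ 65 and lost finger contact, so it now leans on the fence. Retreating, upright again.

>>> move_arm --targets '[{"dx": -0.5,"dy": 0.022,"dz": 0,"rx": 0,"ry": 0,"rz": 0},{"dx": -0.5,"dy": 0.022,"dz": 0,"rx": 0,"ry": 0,"rz": 0},{"dx": -0.5,"dy": 0.022,"dz": 0,"rx": 0,"ry": 0,"rz": 0},{"dx": -0.5,"dy": 0.022,"dz": 0,"rx": 0,"ry": 0,"rz": 0},{"dx": -0.4,"dy": 0,"dz": 0.6,"rx": 0.003,"ry": 0.067,"rz": 0},{"dx": -0.4,"dy": 0,"dz": 0.6,"rx": 0.003,"ry": 0.067,"rz": 0},{"dx": 0,"dy": -0.4,"dz": 0.6,"rx": 0.003,"ry": 0.067,"rz": 0},{"dx": 0,"dy": -0.6,"dz": 0.4,"rx": 0.003,"ry": 0.067,"rz": 0},{"dx": 0,"dy": -0.8,"dz": 0.4,"rx": 0.003,"ry": 0.067,"rz": 0},{"dx": 0,"dy": -0.8,"dz": 0.4,"rx": 0.003,"ry": 0.065,"rz": 0}]' --claw 45

```text
t: 22.05
tcp_pos: [0.5874, 0.0394, 0.1414]
tool_rot: [1.0, -0.022, -0.0, -0.0]
force: [0.5, 0.2, 0.3]
finger_gap: 0.449
gripper_force: 0.0
```

```bash
cat >> h.py <<'E'
def gow(x,y,z,yaw=90):
    """units to world target, tool down, tool x at bay yaw + yaw deg"""
    b=np.load('bay.npy'); s=sensors.sense(); p=np.array(s['tcp_pos'])
    W=Rot.from_euler('z',b[2]+np.radians(yaw))*Rot.from_quat([1,0,0,0]); rv=(W*Rot.from_quat(s['tool_rot']).inv()).as_rotvec()
    print('t',round(s['t'],2),'tcp',p.round(4),'d units',((np.array([x,y,z])-p)/.025).round(2),'rot',(rv/np.radians(30)).round(3),'q',np.round(s['q'],2))
E
python3 - <<'E'
from h import *
gow(.579,-.187,.14)
E
```

```text
t 22.05 tcp [0.5874 0.0394 0.1414] d units [-0.33 -9.06 -0.06] rot [ 0.000e+00 -1.000e-03  2.999e+00] q [-0.12  0.54  1.58  0.    1.02  1.49]
```

>>> move_arm --targets '[{"dx": -0.03,"dy": -0.9,"dz": 0.1,"rx": 0,"ry": 0,"rz": 0.3},{"dx": -0.03,"dy": -0.9,"dz": 0.1,"rx": 0,"ry": 0,"rz": 0.3},{"dx": -0.03,"dy": -0.9,"dz": 0.1,"rx": 0,"ry": 0,"rz": 0.3},{"dx": -0.03,"dy": -0.9,"dz": 0.1,"rx": 0,"ry": 0,"rz": 0.3},{"dx": -0.03,"dy": -0.9,"dz": 0.1,"rx": 0,"ry": 0,"rz": 0.3},{"dx": -0.03,"dy": -0.9,"dz": 0.1,"rx": 0,"ry": 0,"rz": 0.3},{"dx": -0.03,"dy": -0.9,"dz": 0.1,"rx": 0,"ry": 0,"rz": 0.3},{"dx": -0.03,"dy": -0.9,"dz": 0.1,"rx": 0,"ry": 0,"rz": 0.3},{"dx": -0.03,"dy": -0.9,"dz": 0.1,"rx": 0,"ry": 0,"rz": 0.3},{"dx": 0,"dy": 0,"dz": 0,"rx": 0,"ry": 0,"rz": 0.3}]'

```text
t: 23.3
tcp_pos: [0.581, -0.1643, 0.1636]
tool_rot: [0.721, 0.693, 0.0, 0.0]
force: [0.0, 0.3, -0.2]
finger_gap: 0.452
gripper_force: 0.0
```

```bash
python3 - <<'E'
from h import *
gow(.579,-.187,.14); snap('wrist','b1',s=1.25)
E
```

```text
t 23.3 tcp [ 0.581  -0.1643  0.1636] d units [-0.08 -0.91 -0.95] rot [ 0.     0.001 -0.006] q [-0.46  0.53  1.52  0.    1.09 -0.42]
```

View pics/b1.png

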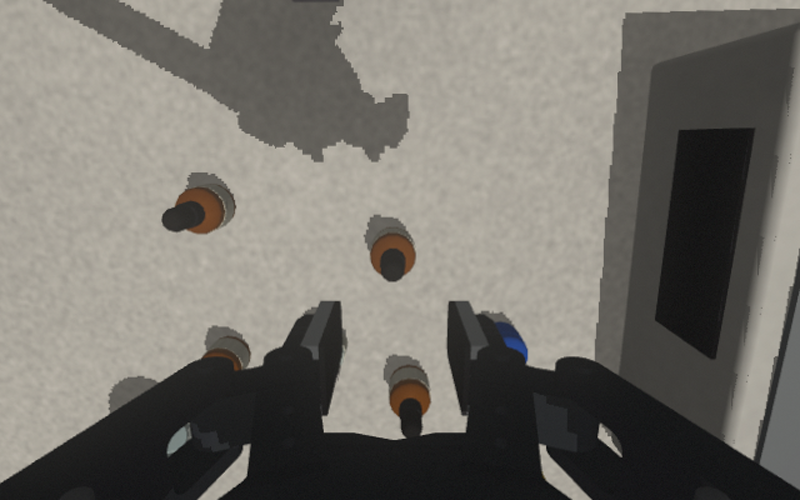

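A is the amber bottle at (392,255), with C at (410,395), B at (200,212), D at (228,352) and the blue look-alike at (515,340). A has a rust-coloured shoulder and black dropper, which fits the description. The blue one is excluded. I'll get positions from the amber shoulder circles.

```bash
cat >> h.py <<'E'
def ambers(f,z=.027,amin=60):
    im=np.load('pics/'+f+'.npz')['im']; h=cv2.cvtColor(im,cv2.COLOR_RGB2HSV)
    m=cv2.inRange(h,(4,110,50),(18,255,255)); m=cv2.morphologyEx(m,cv2.MORPH_OPEN,np.ones((2,2)))
    for c in cv2.findContours(m,0,2)[0]:
        if cv2.contourArea(c)<amin: continue
        (u,v),r=cv2.minEnclosingCircle(c); P=atz(f,(u,v),z); Q=atz(f,(u+r,v),z)
        print('amber px',round(u,1),round(v,1),'r mm',round(1000*np.linalg.norm(P-Q),1),'pos',P.round(4),'area',cv2.contourArea(c))
E
python3 - <<'E'
from h import *
ambers('b1'); ambers('w2')
m=atz('b1',(392/1.25,273/1.25),.066); print('A bulb end',m)
gow(.579,-.187,.14)
E
```

```text
amber px 328.4 320.3 r mm 17.3 pos [ 0.5899 -0.3193  0.027 ] area 456.0
amber px 179.0 290.0 r mm 15.8 pos [ 0.4331 -0.2763  0.027 ] area 74.5
amber px 314.8 205.5 r mm 17.2 pos [ 0.5805 -0.1893  0.027 ] area 477.5
amber px 160.0 169.0 r mm 18.7 pos [ 0.4339 -0.147   0.027 ] area 571.0
amber px 27.0 363.0 r mm 65.5 pos [0.0876 0.5844 0.027 ] area 1450.5
amber px 19.0 179.0 r mm 18.3 pos [0.4235 0.5218 0.027 ] area 97.5
amber px 549.8 180.2 r mm 18.6 pos [ 0.4271 -0.2868  0.027 ] area 216.5
amber px 461.2 176.0 r mm 17.6 pos [ 0.4325 -0.1497  0.027 ] area 197.0
amber px 611.6 155.4 r mm 19.6 pos [ 0.466 -0.375  0.027] area 254.5
amber px 64.0 137.0 r mm 72.1 pos [0.4867 0.4399 0.027 ] area 3899.5
amber px 503.1 73.3 r mm 18.8 pos [ 0.579  -0.1922  0.027 ] area 249.0
amber px 596.2 68.8 r mm 20.2 pos [ 0.5875 -0.3247  0.027 ] area 283.0
A bulb end [ 0.57941681 -0.1898931   0.066     ]
t 23.35 tcp [ 0.5807 -0.1635  0.1635] d units [-0.07 -0.94 -0.94] rot [-0.001 -0.    -0.013] q [-0.46  0.53  1.52  0.    1.09 -0.42]
```

>>> move_arm --targets '[{"dx": 0,"dy": -0.21,"dz": -0.65,"rx": 0,"ry": 0,"rz": 0},{"dx": 0,"dy": -0.21,"dz": -0.65,"rx": 0,"ry": 0,"rz": 0},{"dx": 0,"dy": -0.21,"dz": -0.65,"rx": 0,"ry": 0,"rz": 0},{"dx": 0,"dy": -0.21,"dz": -0.65,"rx": 0,"ry": 0,"rz": 0},{"dx": 0,"dy": -0.21,"dz": -0.65,"rx": 0,"ry": 0,"rz": 0},{"dx": 0,"dy": 0,"dz": -0.65,"rx": 0,"ry": 0,"rz": 0},{"dx": 0,"dy": 0,"dz": -0.65,"rx": 0,"ry": 0,"rz": 0},{"dx": 0,"dy": 0,"dz": -0.65,"rx": 0,"ry": 0,"rz": 0},{"dx": 0,"dy": 0,"dz": -0.65,"rx": 0,"ry": 0,"rz": 0},{"dx": 0,"dy": 0,"dz": -0.65,"rx": 0,"ry": 0,"rz": 0}]'

```text
t: 24.6
tcp_pos: [0.5814, -0.1888, -0.0]
tool_rot: [0.722, 0.692, 0.0, -0.0]
force: [-0.3, -0.1, 0.3]
finger_gap: 0.453
gripper_force: 0.0
```

>>> move_arm --targets '[{"dx": 0,"dy": 0,"dz": 0,"rx": 0,"ry": 0,"rz": 0},{"dx": 0,"dy": 0,"dz": 0,"rx": 0,"ry": 0,"rz": 0},{"dx": 0,"dy": 0,"dz": 0,"rx": 0,"ry": 0,"rz": 0},{"dx": 0,"dy": 0,"dz": 0,"rx": 0,"ry": 0,"rz": 0},{"dx": 0,"dy": 0,"dz": 0,"rx": 0,"ry": 0,"rz": 0},{"dx": 0,"dy": 0,"dz": 0,"rx": 0,"ry": 0,"rz": 0},{"dx": 0,"dy": 0,"dz": 0,"rx": 0,"ry": 0,"rz": 0},{"dx": 0,"dy": 0,"dz": 0,"rx": 0,"ry": 0,"rz": 0},{"dx": 0,"dy": 0,"dz": 0,"rx": 0,"ry": 0,"rz": 0},{"dx": 0,"dy": 0,"dz": 0,"rx": 0,"ry": 0,"rz": 0}]' --claw 5 --newtons 25

```text
t: 25.85
tcp_pos: [0.5813, -0.1889, 0.001]
tool_rot: [0.722, 0.692, 0.0, -0.0]
force: [0.6, 0.2, -0.8]
finger_gap: 0.198
gripper_force: 27.2
```

```bash
python3 - <<'E'
from h import *
gow(.579,-.187,.14); snap('wrist','b2'); ambers('b2')
snap('scene','b2s'); s=sensors.sense(); p=np.array(s['tcp_pos']); print(proj('b2s',[p,p+[0,0,.042]])); ambers('b2s')
E
```

```text
t 25.85 tcp [ 0.5813 -0.1889  0.001 ] d units [-0.09  0.08  5.56] rot [-0.001 -0.    -0.   ] q [-0.5   0.77  1.6   0.    0.77 -0.45]
amber px 316.0 238.5 r mm 16.8 pos [ 0.5825 -0.1847  0.027 ] area 1460.5
amber px 8.5 174.5 r mm 18.4 pos [ 0.4375 -0.1461  0.027 ] area 2276.0
[[267.6013571  294.27421856]
 [266.18285957 285.53637308]]
amber px 232.4 329.5 r mm 17.9 pos [ 0.5919 -0.3153  0.027 ] area 91.5
amber px 180.5 314.5 r mm 17.4 pos [ 0.4707 -0.3662  0.027 ] area 76.5
amber px 197.3 280.7 r mm 17.0 pos [ 0.432  -0.2802  0.027 ] area 68.0
amber px 491.6 182.7 r mm 122.1 pos [0.8686 0.5034 0.027 ] area 2519.5
amber px 604.5 158.8 r mm 150.7 pos [1.1302 0.8581 0.027 ] area 978.5
amber px 50.5 153.3 r mm 100.5 pos [-0.3195 -0.2729  0.027 ] area 1391.5
amber px 376.0 145.5 r mm 63.3 pos [0.4989 0.4249 0.027 ] area 672.0
amber px 376.0 101.0 r mm 34.3 pos [0.3622 0.6376 0.027 ] area 205.0
amber px 321.0 61.0 r mm 187.0 pos [0.0279 0.7361 0.027 ] area 3689.0
amber px 110.5 54.4 r mm 311.5 pos [-0.7325  0.2221  0.027 ] area 6084.0
```

A is gripped (16.9 mm, 27 N). Lift it and carry it over to the leftmost slot.

>>> move_arm --targets '[{"dx": 0,"dy": 0,"dz": 0.9,"rx": 0,"ry": 0,"rz": 0},{"dx": 0,"dy": 0,"dz": 0.9,"rx": 0,"ry": 0,"rz": 0},{"dx": 0,"dy": 0,"dz": 0.9,"rx": 0,"ry": 0,"rz": 0},{"dx": 0,"dy": 0,"dz": 0.9,"rx": 0,"ry": 0,"rz": 0},{"dx": 0,"dy": 0.95,"dz": 0.35,"rx": 0,"ry": 0,"rz": 0},{"dx": 0,"dy": 0.95,"dz": 0.35,"rx": 0,"ry": 0,"rz": 0},{"dx": 0,"dy": 0.95,"dz": 0.35,"rx": 0,"ry": 0,"rz": 0},{"dx": 0,"dy": 0.95,"dz": 0.35,"rx": 0,"ry": 0,"rz": 0},{"dx": 0,"dy": 0.95,"dz": 0.35,"rx": 0,"ry": 0,"rz": 0},{"dx": 0,"dy": 0.95,"dz": 0.35,"rx": 0,"ry": 0,"rz": 0}]'

```text
t: 27.2
tcp_pos: [0.5805, -0.0438, 0.1435]
tool_rot: [0.722, 0.692, -0.0, -0.001]
force: [-0.1, 0.2, -0.1]
finger_gap: 0.203
gripper_force: 27.3
```

>>> move_arm --targets '[{"dx": 0.03,"dy": 0.93,"dz": 0,"rx": 0,"ry": 0,"rz": 0},{"dx": 0.03,"dy": 0.93,"dz": 0,"rx": 0,"ry": 0,"rz": 0},{"dx": 0.03,"dy": 0.93,"dz": 0,"rx": 0,"ry": 0,"rz": 0},{"dx": 0.03,"dy": 0.93,"dz": 0,"rx": 0,"ry": 0,"rz": 0},{"dx": 0.03,"dy": 0.93,"dz": 0,"rx": 0,"ry": 0,"rz": 0},{"dx": 0.03,"dy": 0.93,"dz": 0,"rx": 0,"ry": 0,"rz": 0},{"dx": 0.03,"dy": 0.93,"dz": 0,"rx": 0,"ry": 0,"rz": 0},{"dx": 0.03,"dy": 0.93,"dz": 0,"rx": 0,"ry": 0,"rz": 0},{"dx": 0.03,"dy": 0.93,"dz": 0,"rx": 0,"ry": 0,"rz": 0},{"dx": 0.03,"dy": 0.7,"dz": 0,"rx": 0,"ry": 0,"rz": 0}]'

```text
t: 28.45
tcp_pos: [0.5876, 0.1826, 0.1432]
tool_rot: [0.722, 0.692, -0.0, -0.001]
force: [0.3, 1.2, -0.6]
finger_gap: 0.201
gripper_force: 27.3
```

```bash
python3 - <<'E'
from h import *
gow(.5891,.1805,.009); print(sensors.sense()['finger_gap'],sensors.sense()['force'])
E
```

```text
t 28.45 tcp [0.5876 0.1826 0.1432] d units [ 0.06 -0.08 -5.37] rot [-0.001 -0.003 -0.004] q [0.12 0.57 1.51 0.   1.06 0.16]
0.20102215990797326 [ 0.33922546  1.22941013 -0.55010522]
```

>>> move_arm --targets '[{"dx": 0.06,"dy": -0.08,"dz": -0.7,"rx": 0,"ry": 0,"rz": 0},{"dx": 0,"dy": 0,"dz": -0.7,"rx": 0,"ry": 0,"rz": 0},{"dx": 0,"dy": 0,"dz": -0.7,"rx": 0,"ry": 0,"rz": 0},{"dx": 0,"dy": 0,"dz": -0.7,"rx": 0,"ry": 0,"rz": 0},{"dx": 0,"dy": 0,"dz": -0.7,"rx": 0,"ry": 0,"rz": 0},{"dx": 0,"dy": 0,"dz": -0.7,"rx": 0,"ry": 0,"rz": 0},{"dx": 0,"dy": 0,"dz": -0.6,"rx": 0,"ry": 0,"rz": 0},{"dx": 0,"dy": 0,"dz": -0.35,"rx": 0,"ry": 0,"rz": 0},{"dx": 0,"dy": 0,"dz": -0.15,"rx": 0,"ry": 0,"rz": 0},{"dx": 0,"dy": 0,"dz": 0,"rx": 0,"ry": 0,"rz": 0}]'

```text
t: 29.7
tcp_pos: [0.5905, 0.1784, 0.0111]
tool_rot: [0.722, 0.692, 0.0, -0.0]
force: [-0.3, 0.3, -1.2]
finger_gap: 0.198
gripper_force: 27.3
```

```bash
python3 - <<'E'
from h import *
gow(.5891,.1805,.009); print(sensors.sense()['finger_gap'],sensors.sense()['force'])
E
```

```text
t 29.7 tcp [0.5905 0.1784 0.0111] d units [-0.05  0.08 -0.08] rot [-0.001  0.    -0.   ] q [0.11 0.76 1.58 0.   0.8  0.15]
0.19807709689487576 [-0.29707891  0.255822   -1.23455067]
```

>>> move_arm --targets '[{"dx": 0,"dy": 0,"dz": -0.06,"rx": 0,"ry": 0,"rz": 0},{"dx": 0,"dy": 0,"dz": -0.04,"rx": 0,"ry": 0,"rz": 0},{"dx": 0,"dy": 0,"dz": -0.04,"rx": 0,"ry": 0,"rz": 0},{"dx": 0,"dy": 0,"dz": 0,"rx": 0,"ry": 0,"rz": 0},{"dx": 0,"dy": 0,"dz": 0,"rx": 0,"ry": 0,"rz": 0},{"dx": 0,"dy": 0,"dz": 0,"rx": 0,"ry": 0,"rz": 0},{"dx": 0,"dy": 0,"dz": 0,"rx": 0,"ry": 0,"rz": 0},{"dx": 0,"dy": 0,"dz": 0,"rx": 0,"ry": 0,"rz": 0},{"dx": 0,"dy": 0,"dz": 0,"rx": 0,"ry": 0,"rz": 0},{"dx": 0,"dy": 0,"dz": 0,"rx": 0,"ry": 0,"rz": 0}]'

```text
t: 30.95
tcp_pos: [0.5903, 0.1783, 0.0075]
tool_rot: [0.722, 0.692, 0.0, -0.0]
force: [-0.2, 0.3, -0.7]
finger_gap: 0.206
gripper_force: 27.3
```

>>> move_arm --targets '[{"dx": 0,"dy": 0,"dz": 0,"rx": 0,"ry": 0,"rz": 0},{"dx": 0,"dy": 0,"dz": 0,"rx": 0,"ry": 0,"rz": 0},{"dx": 0,"dy": 0,"dz": 0,"rx": 0,"ry": 0,"rz": 0},{"dx": 0,"dy": 0,"dz": 0,"rx": 0,"ry": 0,"rz": 0},{"dx": 0,"dy": 0,"dz": 0.3,"rx": 0,"ry": 0,"rz": 0},{"dx": 0,"dy": 0,"dz": 0.6,"rx": 0,"ry": 0,"rz": 0},{"dx": 0,"dy": 0,"dz": 1,"rx": 0,"ry": 0,"rz": 0},{"dx": 0,"dy": 0,"dz": 1,"rx": 0,"ry": 0,"rz": 0},{"dx": 0,"dy": 0,"dz": 1,"rx": 0,"ry": 0,"rz": 0},{"dx": 0,"dy": 0,"dz": 1,"rx": 0,"ry": 0,"rz": 0}]' --claw 42

```text
t: 32.2
tcp_pos: [0.5905, 0.1784, 0.1322]
tool_rot: [0.722, 0.692, 0.001, 0.0]
force: [0.0, -0.1, 1.5]
finger_gap: 0.417
gripper_force: 0.0
```

```bash
python3 - <<'E'
from h import *
snap('wrist','p1'); ambers('p1',.033)
print('expect',.5903,.1783); gow(.590,-.300,.14)
E
```

```text
amber px 315.3 189.9 r mm 17.6 pos [0.5915 0.1779 0.033 ] area 689.5
expect 0.5903 0.1783
t 32.25 tcp [0.593  0.1788 0.1358] d units [ -0.12 -19.15   0.17] rot [-0.003  0.015 -0.001] q [0.11 0.58 1.51 0.   1.04 0.16]
```

Bottle A stands in the bay where expected. On to C.

>>> move_arm --targets '[{"dx": 0,"dy": -0.96,"dz": 0.05,"rx": 0,"ry": 0,"rz": 0},{"dx": 0,"dy": -0.96,"dz": 0.05,"rx": 0,"ry": 0,"rz": 0},{"dx": 0,"dy": -0.96,"dz": 0.05,"rx": 0,"ry": 0,"rz": 0},{"dx": 0,"dy": -0.96,"dz": 0.05,"rx": 0,"ry": 0,"rz": 0},{"dx": 0,"dy": -0.96,"dz": 0.05,"rx": 0,"ry": 0,"rz": 0},{"dx": 0,"dy": -0.96,"dz": 0.05,"rx": 0,"ry": 0,"rz": 0},{"dx": 0,"dy": -0.96,"dz": 0.05,"rx": 0,"ry": 0,"rz": 0},{"dx": 0,"dy": -0.96,"dz": 0.05,"rx": 0,"ry": 0,"rz": 0},{"dx": 0,"dy": -0.96,"dz": 0,"rx": 0,"ry": 0,"rz": 0},{"dx": 0,"dy": -0.96,"dz": 0,"rx": 0,"ry": 0,"rz": 0}]'

```text
t: 33.5
tcp_pos: [0.5903, -0.0625, 0.1405]
tool_rot: [0.722, 0.692, 0.0, 0.0]
force: [0.5, 0.4, -0.3]
finger_gap: 0.421
gripper_force: 0.0
```

>>> move_arm --targets '[{"dx": 0,"dy": -0.96,"dz": 0,"rx": 0,"ry": 0,"rz": 0},{"dx": 0,"dy": -0.96,"dz": 0,"rx": 0,"ry": 0,"rz": 0},{"dx": 0,"dy": -0.96,"dz": 0,"rx": 0,"ry": 0,"rz": 0},{"dx": 0,"dy": -0.96,"dz": 0,"rx": 0,"ry": 0,"rz": 0},{"dx": 0,"dy": -0.96,"dz": 0,"rx": 0,"ry": 0,"rz": 0},{"dx": 0,"dy": -0.96,"dz": 0,"rx": 0,"ry": 0,"rz": 0},{"dx": 0,"dy": -0.96,"dz": 0,"rx": 0,"ry": 0,"rz": 0},{"dx": 0,"dy": -0.96,"dz": 0,"rx": 0,"ry": 0,"rz": 0},{"dx": 0,"dy": -0.8,"dz": 0,"rx": 0,"ry": 0,"rz": 0},{"dx": 0,"dy": 0,"dz": 0,"rx": 0,"ry": 0,"rz": 0}]'

```text
t: 34.75
tcp_pos: [0.5903, -0.2756, 0.1399]
tool_rot: [0.723, 0.691, 0.0, 0.0]
force: [0.8, 1.1, -0.0]
finger_gap: 0.422
gripper_force: 0.0
```

```bash
python3 - <<'E'
from h import *
snap('wrist','b3'); ambers('b3'); gow(.590,-.319,.001)
E
```

```text
amber px 194.0 284.0 r mm 18.0 pos [ 0.4688 -0.3677  0.027 ] area 498.5
amber px 315.8 230.9 r mm 17.2 pos [ 0.5898 -0.3183  0.027 ] area 551.5
amber px 136.7 201.7 r mm 18.5 pos [ 0.4281 -0.2827  0.027 ] area 652.5
amber px 114.0 38.5 r mm 21.3 pos [ 0.434  -0.1459  0.027 ] area 1028.0
t 34.8 tcp [ 0.5901 -0.2742  0.1398] d units [-0.   -1.79 -5.55] rot [-0.003 -0.001  0.002] q [-0.61  0.62  1.41  0.    1.11 -0.56]
```

>>> move_arm --targets '[{"dx": 0,"dy": -0.44,"dz": -0.3,"rx": 0,"ry": 0,"rz": 0},{"dx": 0,"dy": -0.44,"dz": -0.3,"rx": 0,"ry": 0,"rz": 0},{"dx": 0,"dy": -0.44,"dz": -0.3,"rx": 0,"ry": 0,"rz": 0},{"dx": 0,"dy": -0.44,"dz": -0.3,"rx": 0,"ry": 0,"rz": 0},{"dx": 0,"dy": 0,"dz": -0.72,"rx": 0,"ry": 0,"rz": 0},{"dx": 0,"dy": 0,"dz": -0.72,"rx": 0,"ry": 0,"rz": 0},{"dx": 0,"dy": 0,"dz": -0.72,"rx": 0,"ry": 0,"rz": 0},{"dx": 0,"dy": 0,"dz": -0.72,"rx": 0,"ry": 0,"rz": 0},{"dx": 0,"dy": 0,"dz": -0.72,"rx": 0,"ry": 0,"rz": 0},{"dx": 0,"dy": 0,"dz": -0.72,"rx": 0,"ry": 0,"rz": 0}]'

```text
t: 36.05
tcp_pos: [0.5903, -0.3176, 0.0008]
tool_rot: [0.722, 0.692, 0.0, -0.0]
force: [0.1, -0.2, 0.3]
finger_gap: 0.42
gripper_force: 0.0
```

>>> move_arm --targets '[{"dx": 0,"dy": 0,"dz": 0,"rx": 0,"ry": 0,"rz": 0},{"dx": 0,"dy": 0,"dz": 0,"rx": 0,"ry": 0,"rz": 0},{"dx": 0,"dy": 0,"dz": 0,"rx": 0,"ry": 0,"rz": 0},{"dx": 0,"dy": 0,"dz": 0,"rx": 0,"ry": 0,"rz": 0},{"dx": 0,"dy": 0,"dz": 0,"rx": 0,"ry": 0,"rz": 0},{"dx": 0,"dy": 0,"dz": 0,"rx": 0,"ry": 0,"rz": 0},{"dx": 0,"dy": 0,"dz": 0,"rx": 0,"ry": 0,"rz": 0},{"dx": 0,"dy": 0,"dz": 0.3,"rx": 0,"ry": 0,"rz": 0},{"dx": 0,"dy": 0,"dz": 0.6,"rx": 0,"ry": 0,"rz": 0},{"dx": 0,"dy": 0,"dz": 1,"rx": 0,"ry": 0,"rz": 0}]' --claw 5

```text
t: 37.3
tcp_pos: [0.5899, -0.3174, 0.0502]
tool_rot: [0.722, 0.692, 0.0, -0.001]
force: [1.1, -0.6, -0.9]
finger_gap: 0.198
gripper_force: 27.2
```

```bash
python3 - <<'E'
from h import *
gow(.6116,.1445,.15); print(sensors.sense()['finger_gap'])
E
```

```text
t 37.3 tcp [ 0.5899 -0.3174  0.0502] d units [ 0.87 18.48  3.99] rot [-0.003 -0.002 -0.   ] q [-0.66  0.76  1.42  0.    0.97 -0.62]
0.19806139927646946
```

>>> move_arm --targets '[{"dx": 0,"dy": 0.93,"dz": 0.4,"rx": 0,"ry": 0,"rz": 0},{"dx": 0,"dy": 0.93,"dz": 0.4,"rx": 0,"ry": 0,"rz": 0},{"dx": 0,"dy": 0.93,"dz": 0.4,"rx": 0,"ry": 0,"rz": 0},{"dx": 0,"dy": 0.93,"dz": 0.4,"rx": 0,"ry": 0,"rz": 0},{"dx": 0,"dy": 0.93,"dz": 0.4,"rx": 0,"ry": 0,"rz": 0},{"dx": 0,"dy": 0.93,"dz": 0.4,"rx": 0,"ry": 0,"rz": 0},{"dx": 0,"dy": 0.93,"dz": 0.4,"rx": 0,"ry": 0,"rz": 0},{"dx": 0,"dy": 0.93,"dz": 0.4,"rx": 0,"ry": 0,"rz": 0},{"dx": 0,"dy": 0.93,"dz": 0.4,"rx": 0,"ry": 0,"rz": 0},{"dx": 0,"dy": 0.93,"dz": 0.4,"rx": 0,"ry": 0,"rz": 0}]'

```text
t: 38.55
tcp_pos: [0.5903, -0.0837, 0.1502]
tool_rot: [0.722, 0.692, 0.0, -0.0]
force: [0.2, 0.2, -1.6]
finger_gap: 0.202
gripper_force: 27.2
```

>>> move_arm --targets '[{"dx": 0.09,"dy": 0.93,"dz": 0,"rx": 0,"ry": 0,"rz": 0},{"dx": 0.09,"dy": 0.93,"dz": 0,"rx": 0,"ry": 0,"rz": 0},{"dx": 0.09,"dy": 0.93,"dz": 0,"rx": 0,"ry": 0,"rz": 0},{"dx": 0.09,"dy": 0.93,"dz": 0,"rx": 0,"ry": 0,"rz": 0},{"dx": 0.09,"dy": 0.93,"dz": 0,"rx": 0,"ry": 0,"rz": 0},{"dx": 0.09,"dy": 0.93,"dz": 0,"rx": 0,"ry": 0,"rz": 0},{"dx": 0.09,"dy": 0.93,"dz": 0,"rx": 0,"ry": 0,"rz": 0},{"dx": 0.09,"dy": 0.93,"dz": 0,"rx": 0,"ry": 0,"rz": 0},{"dx": 0.09,"dy": 0.93,"dz": 0,"rx": 0,"ry": 0,"rz": 0},{"dx": 0.06,"dy": 0.6,"dz": 0,"rx": 0,"ry": 0,"rz": 0}]'

```text
t: 39.8
tcp_pos: [0.6118, 0.1408, 0.1497]
tool_rot: [0.722, 0.692, 0.0, -0.0]
force: [-0.4, 0.3, -1.5]
finger_gap: 0.201
gripper_force: 27.2
```

```bash
python3 - <<'E'
from h import *
gow(.6114,.1405,.0075); print(sensors.sense()['finger_gap'])
E
```

```text
t 39.8 tcp [0.6118 0.1408 0.1497] d units [-0.02 -0.01 -5.69] rot [-0.001 -0.    -0.002] q [0.05 0.58 1.47 0.   1.09 0.09]
0.20101958444193943
```

>>> move_arm --targets '[{"dx": 0,"dy": 0,"dz": -0.8,"rx": 0,"ry": 0,"rz": 0},{"dx": 0,"dy": 0,"dz": -0.8,"rx": 0,"ry": 0,"rz": 0},{"dx": 0,"dy": 0,"dz": -0.8,"rx": 0,"ry": 0,"rz": 0},{"dx": 0,"dy": 0,"dz": -0.8,"rx": 0,"ry": 0,"rz": 0},{"dx": 0,"dy": 0,"dz": -0.8,"rx": 0,"ry": 0,"rz": 0},{"dx": 0,"dy": 0,"dz": -0.8,"rx": 0,"ry": 0,"rz": 0},{"dx": 0,"dy": 0,"dz": -0.5,"rx": 0,"ry": 0,"rz": 0},{"dx": 0,"dy": 0,"dz": -0.25,"rx": 0,"ry": 0,"rz": 0},{"dx": 0,"dy": 0,"dz": -0.14,"rx": 0,"ry": 0,"rz": 0},{"dx": 0,"dy": 0,"dz": 0,"rx": 0,"ry": 0,"rz": 0}]'

```text
t: 41.05
tcp_pos: [0.6123, 0.1391, 0.0075]
tool_rot: [0.722, 0.692, 0.0, -0.0]
force: [0.2, 0.7, -0.3]
finger_gap: 0.197
gripper_force: 27.2
```

>>> move_arm --targets '[{"dx": 0,"dy": 0,"dz": 0,"rx": 0,"ry": 0,"rz": 0},{"dx": 0,"dy": 0,"dz": 0,"rx": 0,"ry": 0,"rz": 0},{"dx": 0,"dy": 0,"dz": 0,"rx": 0,"ry": 0,"rz": 0},{"dx": 0,"dy": 0,"dz": 0,"rx": 0,"ry": 0,"rz": 0},{"dx": 0,"dy": 0,"dz": 0.3,"rx": 0,"ry": 0,"rz": 0},{"dx": 0,"dy": 0,"dz": 0.6,"rx": 0,"ry": 0,"rz": 0},{"dx": 0,"dy": 0,"dz": 1,"rx": 0,"ry": 0,"rz": 0},{"dx": 0,"dy": 0,"dz": 1,"rx": 0,"ry": 0,"rz": 0},{"dx": 0,"dy": 0,"dz": 1,"rx": 0,"ry": 0,"rz": 0},{"dx": 0,"dy": 0,"dz": 1,"rx": 0,"ry": 0,"rz": 0}]' --claw 42

```text
t: 42.3
tcp_pos: [0.6123, 0.1391, 0.132]
tool_rot: [0.722, 0.692, 0.001, 0.0]
force: [-0.2, 0.4, 0.3]
finger_gap: 0.417
gripper_force: 0.0
```

```bash
python3 - <<'E'
from h import *
snap('wrist','p2'); ambers('p2',.033); gow(.469,-.33,.14)
E
```

```text
amber px 315.9 190.3 r mm 17.6 pos [0.6138 0.1384 0.033 ] area 703.0
amber px 287.1 144.4 r mm 18.0 pos [0.5917 0.1783 0.033 ] area 1389.5
t 42.35 tcp [0.6148 0.1393 0.1356] d units [ -5.83 -18.77   0.18] rot [-0.002  0.015 -0.001] q [0.05 0.6  1.48 0.   1.06 0.09]
```

>>> move_arm --targets '[{"dx": 0,"dy": -0.95,"dz": 0.05,"rx": 0,"ry": 0,"rz": 0},{"dx": 0,"dy": -0.95,"dz": 0.05,"rx": 0,"ry": 0,"rz": 0},{"dx": -0.3,"dy": -0.95,"dz": 0.05,"rx": 0,"ry": 0,"rz": 0},{"dx": -0.3,"dy": -0.95,"dz": 0.05,"rx": 0,"ry": 0,"rz": 0},{"dx": -0.3,"dy": -0.95,"dz": 0.05,"rx": 0,"ry": 0,"rz": 0},{"dx": -0.3,"dy": -0.95,"dz": 0.05,"rx": 0,"ry": 0,"rz": 0},{"dx": -0.3,"dy": -0.95,"dz": 0,"rx": 0,"ry": 0,"rz": 0},{"dx": -0.3,"dy": -0.95,"dz": 0,"rx": 0,"ry": 0,"rz": 0},{"dx": -0.3,"dy": -0.95,"dz": 0,"rx": 0,"ry": 0,"rz": 0},{"dx": -0.3,"dy": -0.95,"dz": 0,"rx": 0,"ry": 0,"rz": 0}]'

```text
t: 43.6
tcp_pos: [0.5519, -0.0992, 0.1377]
tool_rot: [0.722, 0.692, 0.0, 0.0]
force: [-0.1, -0.3, 0.4]
finger_gap: 0.421
gripper_force: 0.0
```

>>> move_arm --targets '[{"dx": -0.4,"dy": -0.95,"dz": 0,"rx": 0,"ry": 0,"rz": 0},{"dx": -0.4,"dy": -0.95,"dz": 0,"rx": 0,"ry": 0,"rz": 0},{"dx": -0.4,"dy": -0.95,"dz": 0,"rx": 0,"ry": 0,"rz": 0},{"dx": -0.4,"dy": -0.95,"dz": 0,"rx": 0,"ry": 0,"rz": 0},{"dx": -0.4,"dy": -0.95,"dz": 0,"rx": 0,"ry": 0,"rz": 0},{"dx": -0.4,"dy": -0.95,"dz": 0,"rx": 0,"ry": 0,"rz": 0},{"dx": -0.4,"dy": -0.95,"dz": 0,"rx": 0,"ry": 0,"rz": 0},{"dx": -0.4,"dy": -0.95,"dz": 0,"rx": 0,"ry": 0,"rz": 0},{"dx": -0.2,"dy": -0.95,"dz": 0,"rx": 0,"ry": 0,"rz": 0},{"dx": 0,"dy": 0,"dz": 0,"rx": 0,"ry": 0,"rz": 0}]'

```text
t: 44.85
tcp_pos: [0.467, -0.3139, 0.1377]
tool_rot: [0.723, 0.691, 0.0, 0.001]
force: [0.7, 0.2, 1.5]
finger_gap: 0.426
gripper_force: 0.0
```

```bash
python3 - <<'E'
from h import *
snap('wrist','b4'); ambers('b4'); gow(.469,-.368,.001)
E
```

```text
amber px 354.5 269.0 r mm 10.5 pos [ 0.5016 -0.3962  0.027 ] area 95.0
amber px 268.9 152.3 r mm 17.9 pos [ 0.4293 -0.282   0.027 ] area 671.5
t 44.9 tcp [ 0.467  -0.3125  0.1376] d units [ 0.08 -2.22 -5.46] rot [-0.001  0.001  0.003] q [-0.79  0.51  1.65  0.    0.98 -0.74]
```

E has moved (the announced knock), so I'll relocate it with the fixed cameras.

```bash
python3 - <<'E'
from h import *
for n in('scene','top'):
    snap(n,n+'9'); print(n); ambers(n+'9',.02,12)
E
```

```text
scene
amber px 183.9 334.1 r mm 18.3 pos [ 0.5107 -0.3919  0.02  ] area 95.0
amber px 197.5 281.0 r mm 18.0 pos [ 0.4286 -0.2785  0.02  ] area 69.5
amber px 237.5 247.0 r mm 17.4 pos [ 0.4323 -0.1423  0.02  ] area 72.5
amber px 356.2 213.1 r mm 17.6 pos [0.6102 0.1503 0.02  ] area 61.5
amber px 362.0 202.5 r mm 7.8 pos [0.6006 0.194  0.02  ] area 12.5
amber px 0.7 200.0 r mm 10.2 pos [-0.2544 -0.4789  0.02  ] area 13.5
amber px 491.6 182.7 r mm 123.1 pos [0.8677 0.5114 0.02  ] area 2511.5
amber px 604.5 158.8 r mm 151.9 pos [1.1313 0.8688 0.02  ] area 974.5
amber px 50.9 154.5 r mm 99.2 pos [-0.3226 -0.2731  0.02  ] area 1399.0
amber px 375.5 145.5 r mm 65.3 pos [0.4937 0.4312 0.02  ] area 676.0
amber px 376.6 101.2 r mm 35.7 pos [0.3596 0.6472 0.02  ] area 209.5
amber px 79.7 66.3 r mm 178.3 pos [-0.7672  0.0893  0.02  ] area 2978.0
amber px 321.0 60.5 r mm 189.6 pos [0.0179 0.7491 0.02  ] area 3695.5
amber px 58.5 29.5 r mm 30.8 pos [-1.1874  0.2094  0.02  ] area 27.0
amber px 170.5 40.0 r mm 87.5 pos [-0.634   0.4718  0.02  ] area 361.5
amber px 56.1 23.2 r mm 29.0 pos [-1.2677  0.2379  0.02  ] area 33.0
amber px 17.5 10.7 r mm 23.2 pos [-1.6172  0.1873  0.02  ] area 16.5
top
amber px 65.0 366.5 r mm 19.3 pos [0.0618 0.8257 0.02  ] area 30.5
amber px 48.5 373.8 r mm 85.2 pos [0.0416 0.8723 0.02  ] area 907.5
amber px 155.5 245.5 r mm 30.5 pos [0.4036 0.5857 0.02  ] area 189.5
amber px 292.0 182.5 r mm 15.9 pos [0.591  0.1792 0.02  ] area 29.0
amber px 305.0 175.5 r mm 14.4 pos [0.6125 0.1395 0.02  ] area 25.5
```

>>> move_arm --targets '[{"dx": 0.4,"dy": -0.4,"dz": 0,"rx": 0,"ry": 0,"rz": 0},{"dx": 0.4,"dy": -0.4,"dz": 0,"rx": 0,"ry": 0,"rz": 0},{"dx": 0.4,"dy": -0.4,"dz": 0,"rx": 0,"ry": 0,"rz": 0},{"dx": 0.4,"dy": 0,"dz": 0,"rx": 0,"ry": 0,"rz": 0},{"dx": 0,"dy": 0,"dz": 0,"rx": 0,"ry": 0,"rz": 0},{"dx": 0,"dy": 0,"dz": 0,"rx": 0,"ry": 0,"rz": 0},{"dx": 0,"dy": 0,"dz": 0,"rx": 0,"ry": 0,"rz": 0},{"dx": 0,"dy": 0,"dz": 0,"rx": 0,"ry": 0,"rz": 0},{"dx": 0,"dy": 0,"dz": 0,"rx": 0,"ry": 0,"rz": 0},{"dx": 0,"dy": 0,"dz": 0,"rx": 0,"ry": 0,"rz": 0}]'

```text
t: 46.25
tcp_pos: [0.507, -0.3422, 0.1373]
tool_rot: [0.722, 0.692, 0.0, -0.0]
force: [-0.4, -0.7, 0.7]
finger_gap: 0.42
gripper_force: 0.0
```

```bash
python3 - <<'E'
from h import *
snap('wrist','b5'); ambers('b5'); gow(.508,-.392,.001)
save('b5',(200,140,440,330),3,'b5c')
E
```

```text
amber px 323.2 242.5 r mm 17.3 pos [ 0.5129 -0.3956  0.027 ] area 556.5
amber px 219.4 120.5 r mm 18.7 pos [ 0.4293 -0.2815  0.027 ] area 745.5
t 46.3 tcp [ 0.507  -0.3422  0.1373] d units [ 0.04 -1.99 -5.45] rot [-0.001 -0.    -0.   ] q [-0.78  0.58  1.52  0.    1.05 -0.73]
```

E stands upright at (0.513, −0.3955). Grasping it there.

>>> move_arm --targets '[{"dx": 0.06,"dy": -0.53,"dz": -0.3,"rx": 0,"ry": 0,"rz": 0},{"dx": 0.06,"dy": -0.53,"dz": -0.3,"rx": 0,"ry": 0,"rz": 0},{"dx": 0.06,"dy": -0.53,"dz": -0.3,"rx": 0,"ry": 0,"rz": 0},{"dx": 0.06,"dy": -0.54,"dz": -0.3,"rx": 0,"ry": 0,"rz": 0},{"dx": 0,"dy": 0,"dz": -0.7,"rx": 0,"ry": 0,"rz": 0},{"dx": 0,"dy": 0,"dz": -0.7,"rx": 0,"ry": 0,"rz": 0},{"dx": 0,"dy": 0,"dz": -0.7,"rx": 0,"ry": 0,"rz": 0},{"dx": 0,"dy": 0,"dz": -0.7,"rx": 0,"ry": 0,"rz": 0},{"dx": 0,"dy": 0,"dz": -0.7,"rx": 0,"ry": 0,"rz": 0},{"dx": 0,"dy": 0,"dz": -0.75,"rx": 0,"ry": 0,"rz": 0}]'

```text
t: 47.55
tcp_pos: [0.5132, -0.3954, -0.0001]
tool_rot: [0.722, 0.692, 0.0, -0.0]
force: [-0.2, -0.1, 0.2]
finger_gap: 0.421
gripper_force: 0.0
```

>>> move_arm --targets '[{"dx": 0,"dy": 0,"dz": 0,"rx": 0,"ry": 0,"rz": 0},{"dx": 0,"dy": 0,"dz": 0,"rx": 0,"ry": 0,"rz": 0},{"dx": 0,"dy": 0,"dz": 0,"rx": 0,"ry": 0,"rz": 0},{"dx": 0,"dy": 0,"dz": 0,"rx": 0,"ry": 0,"rz": 0},{"dx": 0,"dy": 0,"dz": 0,"rx": 0,"ry": 0,"rz": 0},{"dx": 0,"dy": 0,"dz": 0,"rx": 0,"ry": 0,"rz": 0},{"dx": 0,"dy": 0,"dz": 0,"rx": 0,"ry": 0,"rz": 0},{"dx": 0,"dy": 0,"dz": 0.6,"rx": 0,"ry": 0,"rz": 0},{"dx": 0,"dy": 0,"dz": 1,"rx": 0,"ry": 0,"rz": 0},{"dx": 0,"dy": 0,"dz": 1,"rx": 0,"ry": 0,"rz": 0}]' --claw 5

```text
t: 48.8
tcp_pos: [0.5132, -0.3956, 0.0676]
tool_rot: [0.722, 0.692, 0.0, 0.0]
force: [-0.2, 0.1, -0.9]
finger_gap: 0.202
gripper_force: 27.1
```

```bash
python3 - <<'E'
from h import *
gow(.5859,.1066,.15); print(sensors.sense()['finger_gap'])
E
```

```text
t 48.8 tcp [ 0.5132 -0.3956  0.0676] d units [ 2.91 20.09  3.3 ] rot [-0.     0.001 -0.   ] q [-0.83  0.71  1.47  0.    0.96 -0.79]
0.2016496520321522
```

>>> move_arm --targets '[{"dx": 0,"dy": 0.5,"dz": 0.9,"rx": 0,"ry": 0,"rz": 0},{"dx": 0,"dy": 0.5,"dz": 0.9,"rx": 0,"ry": 0,"rz": 0},{"dx": 0,"dy": 0.5,"dz": 0.9,"rx": 0,"ry": 0,"rz": 0},{"dx": 0,"dy": 0.98,"dz": 0.1,"rx": 0,"ry": 0,"rz": 0},{"dx": 0,"dy": 0.98,"dz": 0.1,"rx": 0,"ry": 0,"rz": 0},{"dx": 0,"dy": 0.98,"dz": 0.1,"rx": 0,"ry": 0,"rz": 0},{"dx": 0,"dy": 0.98,"dz": 0.1,"rx": 0,"ry": 0,"rz": 0},{"dx": 0,"dy": 0.98,"dz": 0.1,"rx": 0,"ry": 0,"rz": 0},{"dx": 0,"dy": 0.98,"dz": 0.1,"rx": 0,"ry": 0,"rz": 0},{"dx": 0,"dy": 0.98,"dz": 0.1,"rx": 0,"ry": 0,"rz": 0}]'

```text
t: 50.05
tcp_pos: [0.5131, -0.1848, 0.1512]
tool_rot: [0.722, 0.692, 0.0, -0.0]
force: [0.3, 0.2, -1.1]
finger_gap: 0.198
gripper_force: 27.2
```

>>> move_arm --targets '[{"dx": 0.29,"dy": 0.98,"dz": 0,"rx": 0,"ry": 0,"rz": 0},{"dx": 0.29,"dy": 0.98,"dz": 0,"rx": 0,"ry": 0,"rz": 0},{"dx": 0.29,"dy": 0.98,"dz": 0,"rx": 0,"ry": 0,"rz": 0},{"dx": 0.29,"dy": 0.98,"dz": 0,"rx": 0,"ry": 0,"rz": 0},{"dx": 0.29,"dy": 0.98,"dz": 0,"rx": 0,"ry": 0,"rz": 0},{"dx": 0.29,"dy": 0.98,"dz": 0,"rx": 0,"ry": 0,"rz": 0},{"dx": 0.29,"dy": 0.98,"dz": 0,"rx": 0,"ry": 0,"rz": 0},{"dx": 0.29,"dy": 0.98,"dz": 0,"rx": 0,"ry": 0,"rz": 0},{"dx": 0.29,"dy": 0.98,"dz": 0,"rx": 0,"ry": 0,"rz": 0},{"dx": 0.29,"dy": 0.98,"dz": 0,"rx": 0,"ry": 0,"rz": 0}]'

```text
t: 51.3
tcp_pos: [0.5854, 0.0602, 0.151]
tool_rot: [0.722, 0.692, 0.0, -0.0]
force: [-0.1, 0.1, -1.1]
finger_gap: 0.201
gripper_force: 27.2
```

>>> move_arm --targets '[{"dx": 0,"dy": 0.98,"dz": 0,"rx": 0,"ry": 0,"rz": 0},{"dx": 0,"dy": 0.95,"dz": 0,"rx": 0,"ry": 0,"rz": 0},{"dx": 0,"dy": 0,"dz": 0,"rx": 0,"ry": 0,"rz": 0},{"dx": 0,"dy": 0,"dz": -0.7,"rx": 0,"ry": 0,"rz": 0},{"dx": 0,"dy": 0,"dz": -0.7,"rx": 0,"ry": 0,"rz": 0},{"dx": 0,"dy": 0,"dz": -0.7,"rx": 0,"ry": 0,"rz": 0},{"dx": 0,"dy": 0,"dz": 0,"rx": 0,"ry": 0,"rz": 0},{"dx": 0,"dy": 0,"dz": 0,"rx": 0,"ry": 0,"rz": 0},{"dx": 0,"dy": 0,"dz": 0,"rx": 0,"ry": 0,"rz": 0},{"dx": 0,"dy": 0,"dz": 0,"rx": 0,"ry": 0,"rz": 0}]'

```text
t: 52.55
tcp_pos: [0.586, 0.1068, 0.0991]
tool_rot: [0.722, 0.692, 0.001, 0.0]
force: [0.0, -0.4, -1.1]
finger_gap: 0.204
gripper_force: 27.2
```

```bash
python3 - <<'E'
from h import *
gow(.5859,.1066,.0075); print(sensors.sense()['finger_gap'])
E
```

```text
t 52.55 tcp [0.586  0.1068 0.0991] d units [-0.   -0.01 -3.67] rot [-0.001  0.002 -0.   ] q [-0.01  0.61  1.59  0.    0.94  0.04]
0.2042295461886539
```

>>> move_arm --targets '[{"dx": 0,"dy": 0,"dz": -0.7,"rx": 0,"ry": 0,"rz": 0},{"dx": 0,"dy": 0,"dz": -0.7,"rx": 0,"ry": 0,"rz": 0},{"dx": 0,"dy": 0,"dz": -0.7,"rx": 0,"ry": 0,"rz": 0},{"dx": 0,"dy": 0,"dz": -0.7,"rx": 0,"ry": 0,"rz": 0},{"dx": 0,"dy": 0,"dz": -0.45,"rx": 0,"ry": 0,"rz": 0},{"dx": 0,"dy": 0,"dz": -0.25,"rx": 0,"ry": 0,"rz": 0},{"dx": 0,"dy": 0,"dz": -0.13,"rx": 0,"ry": 0,"rz": 0},{"dx": 0,"dy": 0,"dz": -0.06,"rx": 0,"ry": 0,"rz": 0},{"dx": 0,"dy": 0,"dz": 0,"rx": 0,"ry": 0,"rz": 0},{"dx": 0,"dy": 0,"dz": 0,"rx": 0,"ry": 0,"rz": 0}]'

```text
t: 53.8
tcp_pos: [0.5859, 0.1068, 0.0067]
tool_rot: [0.722, 0.692, 0.0, 0.0]
force: [0.5, -0.4, -0.5]
finger_gap: 0.202
gripper_force: 27.2
```

>>> move_arm --targets '[{"dx": 0,"dy": 0,"dz": 0,"rx": 0,"ry": 0,"rz": 0},{"dx": 0,"dy": 0,"dz": 0,"rx": 0,"ry": 0,"rz": 0},{"dx": 0,"dy": 0,"dz": 0,"rx": 0,"ry": 0,"rz": 0},{"dx": 0,"dy": 0,"dz": 0,"rx": 0,"ry": 0,"rz": 0},{"dx": 0,"dy": 0,"dz": 0.3,"rx": 0,"ry": 0,"rz": 0},{"dx": 0,"dy": 0,"dz": 0.6,"rx": 0,"ry": 0,"rz": 0},{"dx": 0,"dy": 0,"dz": 1,"rx": 0,"ry": 0,"rz": 0},{"dx": 0,"dy": 0,"dz": 1,"rx": 0,"ry": 0,"rz": 0},{"dx": 0,"dy": 0,"dz": 1,"rx": 0,"ry": 0,"rz": 0},{"dx": 0,"dy": 0,"dz": 1,"rx": 0,"ry": 0,"rz": 0}]' --claw 42

```text
t: 55.05
tcp_pos: [0.5857, 0.1068, 0.1309]
tool_rot: [0.722, 0.692, 0.001, 0.0]
force: [1.1, -0.8, -0.3]
finger_gap: 0.421
gripper_force: 0.0
```

```bash
python3 - <<'E'
from h import *
snap('wrist','p3'); ambers('p3',.033); gow(.429,-.24,.14)
E
```

```text
amber px 315.8 190.6 r mm 17.7 pos [0.5871 0.1061 0.033 ] area 711.5
amber px 346.5 150.9 r mm 17.9 pos [0.614  0.1387 0.033 ] area 1376.5
amber px 317.6 101.8 r mm 18.5 pos [0.5917 0.1787 0.033 ] area 1543.0
t 55.1 tcp [0.5882 0.1069 0.1343] d units [ -6.37 -13.88   0.23] rot [-0.001  0.015 -0.001] q [-0.01  0.56  1.57  0.    1.01  0.04]
```

>>> move_arm --targets '[{"dx": -0.45,"dy": -0.98,"dz": 0.05,"rx": 0,"ry": 0,"rz": 0},{"dx": -0.45,"dy": -0.98,"dz": 0.05,"rx": 0,"ry": 0,"rz": 0},{"dx": -0.45,"dy": -0.98,"dz": 0.05,"rx": 0,"ry": 0,"rz": 0},{"dx": -0.45,"dy": -0.98,"dz": 0.05,"rx": 0,"ry": 0,"rz": 0},{"dx": -0.45,"dy": -0.98,"dz": 0.05,"rx": 0,"ry": 0,"rz": 0},{"dx": -0.45,"dy": -0.98,"dz": 0,"rx": 0,"ry": 0,"rz": 0},{"dx": -0.45,"dy": -0.98,"dz": 0,"rx": 0,"ry": 0,"rz": 0},{"dx": -0.45,"dy": -0.98,"dz": 0,"rx": 0,"ry": 0,"rz": 0},{"dx": -0.45,"dy": -0.98,"dz": 0,"rx": 0,"ry": 0,"rz": 0},{"dx": -0.45,"dy": -0.98,"dz": 0,"rx": 0,"ry": 0,"rz": 0}]'

```text
t: 56.35
tcp_pos: [0.4727, -0.139, 0.1355]
tool_rot: [0.722, 0.692, 0.0, 0.0]
force: [0.3, -0.8, -0.2]
finger_gap: 0.421
gripper_force: 0.0
```

>>> move_arm --targets '[{"dx": -0.45,"dy": -0.98,"dz": 0,"rx": 0,"ry": 0,"rz": 0},{"dx": -0.45,"dy": -0.98,"dz": 0,"rx": 0,"ry": 0,"rz": 0},{"dx": -0.45,"dy": -0.98,"dz": 0,"rx": 0,"ry": 0,"rz": 0},{"dx": -0.42,"dy": -0.98,"dz": 0,"rx": 0,"ry": 0,"rz": 0},{"dx": 0,"dy": 0,"dz": 0,"rx": 0,"ry": 0,"rz": 0},{"dx": 0,"dy": 0,"dz": 0,"rx": 0,"ry": 0,"rz": 0},{"dx": 0,"dy": 0,"dz": 0,"rx": 0,"ry": 0,"rz": 0},{"dx": 0,"dy": 0,"dz": 0,"rx": 0,"ry": 0,"rz": 0},{"dx": 0,"dy": 0,"dz": 0,"rx": 0,"ry": 0,"rz": 0},{"dx": 0,"dy": 0,"dz": 0,"rx": 0,"ry": 0,"rz": 0}]'

```text
t: 57.6
tcp_pos: [0.4289, -0.236, 0.135]
tool_rot: [0.722, 0.692, 0.0, -0.0]
force: [-0.4, -0.5, 0.2]
finger_gap: 0.421
gripper_force: 0.0
```

```bash
python3 - <<'E'
from h import *
snap('wrist','b6'); ambers('b6'); gow(.429,-.282,.001)
E
```

```text
amber px 317.6 237.5 r mm 17.4 pos [ 0.4298 -0.2833  0.027 ] area 577.0
amber px 317.1 79.2 r mm 18.4 pos [ 0.4351 -0.1461  0.027 ] area 1473.0
t 57.65 tcp [ 0.4288 -0.236   0.135 ] d units [ 0.01 -1.84 -5.36] rot [-0.001 -0.    -0.001] q [-0.73  0.43  1.83  0.    0.88 -0.69]
```

D is at (0.4298, −0.2833).

>>> move_arm --targets '[{"dx": 0.02,"dy": -0.47,"dz": -0.3,"rx": 0,"ry": 0,"rz": 0},{"dx": 0.02,"dy": -0.47,"dz": -0.3,"rx": 0,"ry": 0,"rz": 0},{"dx": 0,"dy": -0.47,"dz": -0.3,"rx": 0,"ry": 0,"rz": 0},{"dx": 0,"dy": -0.48,"dz": -0.3,"rx": 0,"ry": 0,"rz": 0},{"dx": 0,"dy": 0,"dz": -0.7,"rx": 0,"ry": 0,"rz": 0},{"dx": 0,"dy": 0,"dz": -0.7,"rx": 0,"ry": 0,"rz": 0},{"dx": 0,"dy": 0,"dz": -0.7,"rx": 0,"ry": 0,"rz": 0},{"dx": 0,"dy": 0,"dz": -0.7,"rx": 0,"ry": 0,"rz": 0},{"dx": 0,"dy": 0,"dz": -0.7,"rx": 0,"ry": 0,"rz": 0},{"dx": 0,"dy": 0,"dz": -0.67,"rx": 0,"ry": 0,"rz": 0}]'

```text
t: 58.9
tcp_pos: [0.4297, -0.2841, -0.0003]
tool_rot: [0.722, 0.691, 0.0, -0.0]
force: [0.4, 0.0, 0.7]
finger_gap: 0.417
gripper_force: 0.0
```

>>> move_arm --targets '[{"dx": 0,"dy": 0,"dz": 0,"rx": 0,"ry": 0,"rz": 0},{"dx": 0,"dy": 0,"dz": 0,"rx": 0,"ry": 0,"rz": 0},{"dx": 0,"dy": 0,"dz": 0,"rx": 0,"ry": 0,"rz": 0},{"dx": 0,"dy": 0,"dz": 0,"rx": 0,"ry": 0,"rz": 0},{"dx": 0,"dy": 0,"dz": 0,"rx": 0,"ry": 0,"rz": 0},{"dx": 0,"dy": 0,"dz": 0,"rx": 0,"ry": 0,"rz": 0},{"dx": 0,"dy": 0,"dz": 0,"rx": 0,"ry": 0,"rz": 0},{"dx": 0,"dy": 0,"dz": 0.6,"rx": 0,"ry": 0,"rz": 0},{"dx": 0,"dy": 0,"dz": 1,"rx": 0,"ry": 0,"rz": 0},{"dx": 0,"dy": 0,"dz": 1,"rx": 0,"ry": 0,"rz": 0}]' --claw 5

```text
t: 60.15
tcp_pos: [0.4298, -0.2835, 0.0672]
tool_rot: [0.722, 0.692, 0.0, -0.0]
force: [-0.3, -0.3, -0.8]
finger_gap: 0.205
gripper_force: 27.2
```

```bash
python3 - <<'E'
from h import *
gow(.6084,.0705,.15); print(sensors.sense()['finger_gap'])
E
```

```text
t 60.15 tcp [ 0.4298 -0.2835  0.0672] d units [ 7.14 14.16  3.31] rot [-0.001  0.    -0.   ] q [-0.8   0.58  1.82  0.    0.75 -0.76]
0.2048976118074527
```

>>> move_arm --targets '[{"dx": 0,"dy": 0.2,"dz": 0.9,"rx": 0,"ry": 0,"rz": 0},{"dx": 0,"dy": 0.2,"dz": 0.9,"rx": 0,"ry": 0,"rz": 0},{"dx": 0,"dy": 0.2,"dz": 0.9,"rx": 0,"ry": 0,"rz": 0},{"dx": 0.5,"dy": 0.9,"dz": 0.1,"rx": 0,"ry": 0,"rz": 0},{"dx": 0.5,"dy": 0.9,"dz": 0.1,"rx": 0,"ry": 0,"rz": 0},{"dx": 0.5,"dy": 0.9,"dz": 0.1,"rx": 0,"ry": 0,"rz": 0},{"dx": 0.5,"dy": 0.9,"dz": 0.1,"rx": 0,"ry": 0,"rz": 0},{"dx": 0.5,"dy": 0.9,"dz": 0.1,"rx": 0,"ry": 0,"rz": 0},{"dx": 0.5,"dy": 0.9,"dz": 0.1,"rx": 0,"ry": 0,"rz": 0},{"dx": 0.5,"dy": 0.9,"dz": 0,"rx": 0,"ry": 0,"rz": 0}]'

```text
t: 61.4
tcp_pos: [0.5177, -0.1101, 0.1495]
tool_rot: [0.722, 0.692, 0.0, 0.0]
force: [1.0, -0.4, -0.3]
finger_gap: 0.203
gripper_force: 27.3
```

>>> move_arm --targets '[{"dx": 0.4,"dy": 0.8,"dz": 0,"rx": 0,"ry": 0,"rz": 0},{"dx": 0.4,"dy": 0.8,"dz": 0,"rx": 0,"ry": 0,"rz": 0},{"dx": 0.4,"dy": 0.8,"dz": 0,"rx": 0,"ry": 0,"rz": 0},{"dx": 0.4,"dy": 0.8,"dz": 0,"rx": 0,"ry": 0,"rz": 0},{"dx": 0.4,"dy": 0.8,"dz": 0,"rx": 0,"ry": 0,"rz": 0},{"dx": 0.4,"dy": 0.8,"dz": 0,"rx": 0,"ry": 0,"rz": 0},{"dx": 0.4,"dy": 0.8,"dz": 0,"rx": 0,"ry": 0,"rz": 0},{"dx": 0.4,"dy": 0.8,"dz": 0,"rx": 0,"ry": 0,"rz": 0},{"dx": 0.44,"dy": 0.86,"dz": 0,"rx": 0,"ry": 0,"rz": 0},{"dx": 0,"dy": 0,"dz": 0,"rx": 0,"ry": 0,"rz": 0}]'

```text
t: 62.65
tcp_pos: [0.609, 0.0723, 0.1484]
tool_rot: [0.721, 0.692, 0.0, -0.0]
force: [0.1, -1.0, 0.0]
finger_gap: 0.201
gripper_force: 27.3
```

```bash
python3 - <<'E'
from h import *
gow(.6084,.0705,.007); print(sensors.sense()['finger_gap'])
E
```

```text
t 62.65 tcp [0.609  0.0723 0.1484] d units [-0.02 -0.07 -5.66] rot [-0.001  0.001 -0.005] q [-0.06  0.56  1.51  0.    1.07 -0.02]
0.20088789117763886
```

>>> move_arm --targets '[{"dx": -0.02,"dy": -0.05,"dz": -0.8,"rx": 0,"ry": 0,"rz": 0},{"dx": 0,"dy": 0,"dz": -0.8,"rx": 0,"ry": 0,"rz": 0},{"dx": 0,"dy": 0,"dz": -0.8,"rx": 0,"ry": 0,"rz": 0},{"dx": 0,"dy": 0,"dz": -0.8,"rx": 0,"ry": 0,"rz": 0},{"dx": 0,"dy": 0,"dz": -0.8,"rx": 0,"ry": 0,"rz": 0},{"dx": 0,"dy": 0,"dz": -0.8,"rx": 0,"ry": 0,"rz": 0},{"dx": 0,"dy": 0,"dz": -0.5,"rx": 0,"ry": 0,"rz": 0},{"dx": 0,"dy": 0,"dz": -0.24,"rx": 0,"ry": 0,"rz": 0},{"dx": 0,"dy": 0,"dz": -0.12,"rx": 0,"ry": 0,"rz": 0},{"dx": 0,"dy": 0,"dz": 0,"rx": 0,"ry": 0,"rz": 0}]'

```text
t: 63.9
tcp_pos: [0.6081, 0.0693, 0.0071]
tool_rot: [0.722, 0.692, 0.0, -0.0]
force: [0.4, 0.6, -0.5]
finger_gap: 0.201
gripper_force: 27.3
```

>>> move_arm --targets '[{"dx": 0,"dy": 0,"dz": 0,"rx": 0,"ry": 0,"rz": 0},{"dx": 0,"dy": 0,"dz": 0,"rx": 0,"ry": 0,"rz": 0},{"dx": 0,"dy": 0,"dz": 0,"rx": 0,"ry": 0,"rz": 0},{"dx": 0,"dy": 0,"dz": 0,"rx": 0,"ry": 0,"rz": 0},{"dx": 0,"dy": 0,"dz": 0.3,"rx": 0,"ry": 0,"rz": 0},{"dx": 0,"dy": 0,"dz": 0.6,"rx": 0,"ry": 0,"rz": 0},{"dx": 0,"dy": 0,"dz": 1,"rx": 0,"ry": 0,"rz": 0},{"dx": 0,"dy": 0,"dz": 1,"rx": 0,"ry": 0,"rz": 0},{"dx": 0,"dy": 0,"dz": 1,"rx": 0,"ry": 0,"rz": 0},{"dx": 0,"dy": 0,"dz": 1,"rx": 0,"ry": 0,"rz": 0}]' --claw 42

```text
t: 65.15
tcp_pos: [0.608, 0.0693, 0.1314]
tool_rot: [0.722, 0.692, 0.001, 0.0]
force: [0.2, -0.1, 0.5]
finger_gap: 0.418
gripper_force: 0.0
```

```bash
python3 - <<'E'
from h import *
snap('wrist','p4'); ambers('p4',.033); gow(.434,-.11,.14)
E
```

```text
amber px 169.0 395.0 r mm 7.5 pos [ 0.4489 -0.141   0.033 ] area 68.0
amber px 316.0 188.5 r mm 17.7 pos [0.6097 0.0702 0.033 ] area 715.0
amber px 286.6 147.1 r mm 18.0 pos [0.5869 0.1063 0.033 ] area 1386.0
amber px 317.9 104.6 r mm 18.4 pos [0.6141 0.139  0.033 ] area 1525.0
amber px 286.0 52.3 r mm 19.3 pos [0.5911 0.1791 0.033 ] area 958.0
t 65.2 tcp [0.6105 0.0693 0.1349] d units [-7.06 -7.17  0.2 ] rot [-0.     0.015 -0.001] q [-0.07  0.58  1.52  0.    1.03 -0.03]
```

>>> move_arm --targets '[{"dx": -0.75,"dy": -0.77,"dz": 0,"rx": 0,"ry": 0,"rz": 0},{"dx": -0.75,"dy": -0.77,"dz": 0,"rx": 0,"ry": 0,"rz": 0},{"dx": -0.75,"dy": -0.77,"dz": 0,"rx": 0,"ry": 0,"rz": 0},{"dx": -0.75,"dy": -0.77,"dz": 0,"rx": 0,"ry": 0,"rz": 0},{"dx": -0.75,"dy": -0.77,"dz": 0,"rx": 0,"ry": 0,"rz": 0},{"dx": -0.75,"dy": -0.77,"dz": 0,"rx": 0,"ry": 0,"rz": 0},{"dx": -0.75,"dy": -0.77,"dz": 0,"rx": 0,"ry": 0,"rz": 0},{"dx": -0.75,"dy": -0.77,"dz": 0,"rx": 0,"ry": 0,"rz": 0},{"dx": -0.75,"dy": -0.77,"dz": 0,"rx": 0,"ry": 0,"rz": 0},{"dx": -0.1,"dy": -0.1,"dz": 0,"rx": 0,"ry": 0,"rz": 0}]'

```text
t: 66.45
tcp_pos: [0.4357, -0.1071, 0.1296]
tool_rot: [0.723, 0.691, 0.0, -0.0]
force: [-0.0, 0.2, 0.1]
finger_gap: 0.421
gripper_force: 0.0
```

```bash
python3 - <<'E'
from h import *
snap('wrist','b7'); ambers('b7'); gow(.434,-.147,.001)
E
```

```text
amber px 315.5 232.8 r mm 17.4 pos [ 0.4349 -0.1478  0.027 ] area 599.5
t 66.5 tcp [ 0.4362 -0.107   0.1297] d units [-0.09 -1.6  -5.15] rot [-0.001  0.001  0.003] q [-0.49  0.4   1.93  0.    0.82 -0.45]
```

B is at (0.4349, −0.1478).

>>> move_arm --targets '[{"dx": -0.04,"dy": -0.41,"dz": -0.25,"rx": 0,"ry": 0,"rz": 0},{"dx": 0,"dy": -0.41,"dz": -0.25,"rx": 0,"ry": 0,"rz": 0},{"dx": 0,"dy": -0.41,"dz": -0.25,"rx": 0,"ry": 0,"rz": 0},{"dx": 0,"dy": -0.41,"dz": -0.25,"rx": 0,"ry": 0,"rz": 0},{"dx": 0,"dy": 0,"dz": -0.7,"rx": 0,"ry": 0,"rz": 0},{"dx": 0,"dy": 0,"dz": -0.7,"rx": 0,"ry": 0,"rz": 0},{"dx": 0,"dy": 0,"dz": -0.7,"rx": 0,"ry": 0,"rz": 0},{"dx": 0,"dy": 0,"dz": -0.7,"rx": 0,"ry": 0,"rz": 0},{"dx": 0,"dy": 0,"dz": -0.7,"rx": 0,"ry": 0,"rz": 0},{"dx": 0,"dy": 0,"dz": -0.65,"rx": 0,"ry": 0,"rz": 0}]'

```text
t: 67.75
tcp_pos: [0.4356, -0.1479, -0.0005]
tool_rot: [0.722, 0.692, 0.0, -0.0]
force: [-1.0, 0.1, 0.0]
finger_gap: 0.42
gripper_force: 0.0
```

>>> move_arm --targets '[{"dx": 0,"dy": 0,"dz": 0,"rx": 0,"ry": 0,"rz": 0},{"dx": 0,"dy": 0,"dz": 0,"rx": 0,"ry": 0,"rz": 0},{"dx": 0,"dy": 0,"dz": 0,"rx": 0,"ry": 0,"rz": 0},{"dx": 0,"dy": 0,"dz": 0,"rx": 0,"ry": 0,"rz": 0},{"dx": 0,"dy": 0,"dz": 0,"rx": 0,"ry": 0,"rz": 0},{"dx": 0,"dy": 0,"dz": 0,"rx": 0,"ry": 0,"rz": 0},{"dx": 0,"dy": 0,"dz": 0,"rx": 0,"ry": 0,"rz": 0},{"dx": 0,"dy": 0,"dz": 0.6,"rx": 0,"ry": 0,"rz": 0},{"dx": 0,"dy": 0,"dz": 1,"rx": 0,"ry": 0,"rz": 0},{"dx": 0,"dy": 0,"dz": 1,"rx": 0,"ry": 0,"rz": 0}]' --claw 5

```text
t: 69.0
tcp_pos: [0.4352, -0.1472, 0.066]
tool_rot: [0.722, 0.692, 0.0, -0.001]
force: [0.2, -0.8, -0.7]
finger_gap: 0.2
gripper_force: 27.4
```

```bash
python3 - <<'E'
from h import *
gow(.5828,.0347,.15); print(sensors.sense()['finger_gap'])
E
```

```text
t 69.0 tcp [ 0.4352 -0.1472  0.066 ] d units [5.91 7.28 3.36] rot [-0.002 -0.002 -0.   ] q [-0.57  0.53  1.95  0.    0.66 -0.53]
0.20041604808212538
```

>>> move_arm --targets '[{"dx": 0,"dy": 0,"dz": 0.84,"rx": 0,"ry": 0,"rz": 0},{"dx": 0,"dy": 0,"dz": 0.84,"rx": 0,"ry": 0,"rz": 0},{"dx": 0,"dy": 0,"dz": 0.84,"rx": 0,"ry": 0,"rz": 0},{"dx": 0,"dy": 0,"dz": 0.84,"rx": 0,"ry": 0,"rz": 0},{"dx": 0.74,"dy": 0.91,"dz": 0,"rx": 0,"ry": 0,"rz": 0},{"dx": 0.74,"dy": 0.91,"dz": 0,"rx": 0,"ry": 0,"rz": 0},{"dx": 0.74,"dy": 0.91,"dz": 0,"rx": 0,"ry": 0,"rz": 0},{"dx": 0.74,"dy": 0.91,"dz": 0,"rx": 0,"ry": 0,"rz": 0},{"dx": 0.74,"dy": 0.91,"dz": 0,"rx": 0,"ry": 0,"rz": 0},{"dx": 0.74,"dy": 0.91,"dz": 0,"rx": 0,"ry": 0,"rz": 0}]'

```text
t: 70.25
tcp_pos: [0.5465, -0.01, 0.1492]
tool_rot: [0.722, 0.692, -0.0, -0.001]
force: [0.4, 0.1, -0.7]
finger_gap: 0.199
gripper_force: 27.5
```

>>> move_arm --targets '[{"dx": 0.74,"dy": 0.91,"dz": 0,"rx": 0,"ry": 0,"rz": 0},{"dx": 0.73,"dy": 0.91,"dz": 0,"rx": 0,"ry": 0,"rz": 0},{"dx": 0,"dy": 0,"dz": 0,"rx": 0,"ry": 0,"rz": 0},{"dx": 0,"dy": 0,"dz": -0.6,"rx": 0,"ry": 0,"rz": 0},{"dx": 0,"dy": 0,"dz": -0.6,"rx": 0,"ry": 0,"rz": 0},{"dx": 0,"dy": 0,"dz": -0.6,"rx": 0,"ry": 0,"rz": 0},{"dx": 0,"dy": 0,"dz": 0,"rx": 0,"ry": 0,"rz": 0},{"dx": 0,"dy": 0,"dz": 0,"rx": 0,"ry": 0,"rz": 0},{"dx": 0,"dy": 0,"dz": 0,"rx": 0,"ry": 0,"rz": 0},{"dx": 0,"dy": 0,"dz": 0,"rx": 0,"ry": 0,"rz": 0}]'

```text
t: 71.5
tcp_pos: [0.5837, 0.0345, 0.1051]
tool_rot: [0.722, 0.692, 0.001, 0.0]
force: [-0.1, 0.5, -1.0]
finger_gap: 0.198
gripper_force: 27.4
```

```bash
python3 - <<'E'
from h import *
gow(.5828,.0347,.0067); print(sensors.sense()['finger_gap'])
E
```

```text
t 71.5 tcp [0.5837 0.0345 0.1051] d units [-0.04  0.01 -3.94] rot [-0.001  0.002 -0.001] q [-0.13  0.59  1.62  0.    0.94 -0.09]
0.19821770231830715
```

>>> move_arm --targets '[{"dx": -0.04,"dy": 0,"dz": -0.75,"rx": 0,"ry": 0,"rz": 0},{"dx": 0,"dy": 0,"dz": -0.75,"rx": 0,"ry": 0,"rz": 0},{"dx": 0,"dy": 0,"dz": -0.75,"rx": 0,"ry": 0,"rz": 0},{"dx": 0,"dy": 0,"dz": -0.75,"rx": 0,"ry": 0,"rz": 0},{"dx": 0,"dy": 0,"dz": -0.45,"rx": 0,"ry": 0,"rz": 0},{"dx": 0,"dy": 0,"dz": -0.25,"rx": 0,"ry": 0,"rz": 0},{"dx": 0,"dy": 0,"dz": -0.13,"rx": 0,"ry": 0,"rz": 0},{"dx": 0,"dy": 0,"dz": -0.09,"rx": 0,"ry": 0,"rz": 0},{"dx": 0,"dy": 0,"dz": 0,"rx": 0,"ry": 0,"rz": 0},{"dx": 0,"dy": 0,"dz": 0,"rx": 0,"ry": 0,"rz": 0}]'

```text
t: 72.75
tcp_pos: [0.5826, 0.0345, 0.0069]
tool_rot: [0.722, 0.692, 0.0, -0.0]
force: [-0.0, -1.2, -0.8]
finger_gap: 0.2
gripper_force: 27.4
```

>>> move_arm --targets '[{"dx": 0,"dy": 0,"dz": 0,"rx": 0,"ry": 0,"rz": 0},{"dx": 0,"dy": 0,"dz": 0,"rx": 0,"ry": 0,"rz": 0},{"dx": 0,"dy": 0,"dz": 0,"rx": 0,"ry": 0,"rz": 0},{"dx": 0,"dy": 0,"dz": 0,"rx": 0,"ry": 0,"rz": 0},{"dx": 0,"dy": 0,"dz": 0.3,"rx": 0,"ry": 0,"rz": 0},{"dx": 0,"dy": 0,"dz": 0.6,"rx": 0,"ry": 0,"rz": 0},{"dx": 0,"dy": 0,"dz": 1,"rx": 0,"ry": 0,"rz": 0},{"dx": 0,"dy": 0,"dz": 1,"rx": 0,"ry": 0,"rz": 0},{"dx": 0,"dy": 0,"dz": 1,"rx": 0,"ry": 0,"rz": 0},{"dx": 0,"dy": 0,"dz": 1,"rx": 0,"ry": 0,"rz": 0}]' --claw 42

```text
t: 74.0
tcp_pos: [0.5825, 0.0345, 0.1311]
tool_rot: [0.722, 0.692, 0.001, 0.0]
force: [0.7, 0.0, 0.2]
finger_gap: 0.42
gripper_force: 0.0
```

```bash
python3 - <<'E'
from h import *
snap('wrist','p5'); ambers('p5',.033); gow(.434,-.11,.14)
snap('top','t5'); snap('scene','s9')
a=np.load('pics/t5.npz')['im'][130:280,255:365,::-1]; b=np.load('pics/s9.npz')['im'][135:270,270:410,::-1]
a=cv2.resize(a,(396,540),interpolation=cv2.INTER_CUBIC); b=cv2.resize(b,(400,386),interpolation=cv2.INTER_CUBIC)
o=np.zeros((540,796,3),np.uint8); o[:,:396]=a; o[:386,396:]=b; cv2.imwrite('pics/c5.png',o)
E
```

```text
amber px 316.0 189.6 r mm 17.7 pos [0.5841 0.0346 0.033 ] area 719.0
amber px 345.3 145.7 r mm 17.9 pos [0.6098 0.0707 0.033 ] area 1382.0
amber px 316.5 101.1 r mm 18.5 pos [0.5876 0.107  0.033 ] area 1540.0
amber px 349.0 56.2 r mm 19.0 pos [0.6142 0.1393 0.033 ] area 954.5
amber px 318.0 3.9 r mm 17.4 pos [0.5917 0.1769 0.033 ] area 789.5
t 74.05 tcp [0.5849 0.0343 0.1345] d units [-6.04 -5.77  0.22] rot [ 0.001  0.015 -0.001] q [-0.13  0.54  1.6   0.    0.99 -0.09]
```

View pics/c5.png

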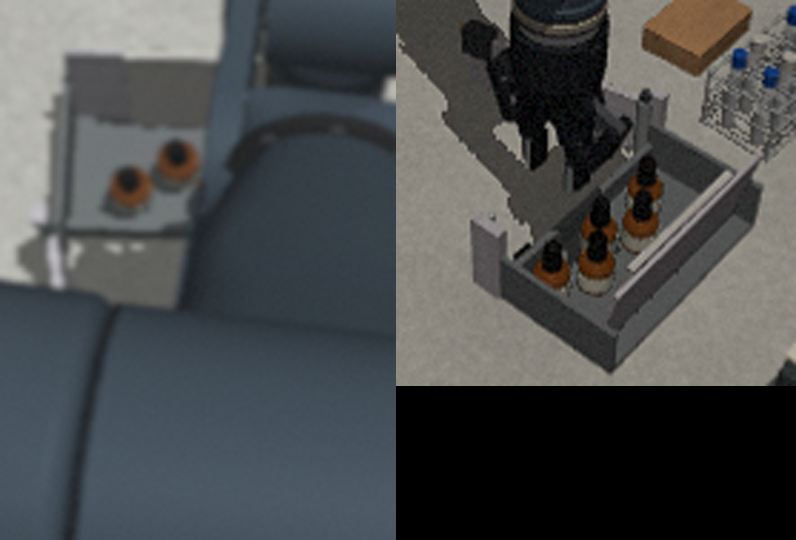

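```bash
python3 - <<'E'
from h import *
for n,u,z in (('box R far',(123,135),.035),('box R near',(128,204),.035),('box side',(143,205),.0),('dish R',(167,292),.016),('dish top',(140,266),.016)): print(n,atz('w2',np.array(u)/1.25,z).round(3))
E
```

```text
box R far [0.528 0.377 0.035]
box R near [0.449 0.383 0.035]
box side [0.443 0.387 0.   ]
dish R [0.333 0.362 0.016]
dish top [0.367 0.392 0.016]
```

All five bottles stand upright in front of the leaning panel, which shows as a white strip on the fence. Now the gate: closed fingers go to its outer (left) side.

>>> move_arm --targets '[{"dx": -0.81,"dy": 0.84,"dz": 0.1,"rx": 0,"ry": 0,"rz": 0},{"dx": -0.81,"dy": 0.84,"dz": 0.1,"rx": 0,"ry": 0,"rz": 0},{"dx": -0.81,"dy": 0.84,"dz": 0,"rx": 0,"ry": 0,"rz": 0},{"dx": -0.81,"dy": 0.84,"dz": 0,"rx": 0,"ry": 0,"rz": 0},{"dx": -0.81,"dy": 0.84,"dz": 0,"rx": 0,"ry": 0,"rz": 0},{"dx": -0.81,"dy": 0.84,"dz": 0,"rx": 0,"ry": 0,"rz": 0},{"dx": -0.81,"dy": 0.84,"dz": 0,"rx": 0,"ry": 0,"rz": 0},{"dx": -0.81,"dy": 0.84,"dz": 0,"rx": 0,"ry": 0,"rz": 0},{"dx": -0.81,"dy": 0.84,"dz": 0,"rx": 0,"ry": 0,"rz": 0},{"dx": -0.75,"dy": 0.84,"dz": 0,"rx": 0,"ry": 0,"rz": 0}]' --claw 0

```text
t: 75.4
tcp_pos: [0.3797, 0.2449, 0.1334]
tool_rot: [0.722, 0.692, -0.001, -0.001]
force: [1.6, -0.3, -0.5]
finger_gap: -0.0
gripper_force: 0.0
```

```bash
python3 - <<'E'
from h import *
gow(.382,.245,.003)
snap('scene','g1'); snap('wrist','g1w')
# lock case: dark blob in scene near expected; compare edge of gate predicted for angles
b=np.load('bay.npy')
im=np.load('pics/g1.npz')['im']; g=im.max(2)
for a in (1.25,1.3,1.35,1.4,1.45,1.5):
    c=np.array([-66,118])+198*np.array([-np.sin(a),-np.cos(a)]); u=proj('g1',bay2w(b,[(c[0],c[1],93)]))[0]; v=proj('g1w',bay2w(b,[(c[0],c[1],93)]))[0]
    print(a,u.round(0),int(g[int(u[1]),int(u[0])]),v.round(0))
E
```

```text
t 75.4 tcp [0.3797 0.2449 0.1334] d units [ 0.09  0.   -5.21] rot [-0.    -0.004 -0.   ] q [0.32 0.39 1.92 0.   0.83 0.37]
1.25 [294. 150.] 21 [289. 291.]
1.3 [296. 148.] 28 [285. 279.]
1.35 [297. 146.] 38 [281. 267.]
1.4 [299. 144.] 39 [278. 255.]
1.45 [301. 142.] 128 [276. 242.]
1.5 [303. 141.] 63 [274. 229.]
```

```bash
python3 - <<'E'
from h import *
b=np.load('bay.npy')
for f in ('w2','g1w','g1'):
    im=np.load('pics/'+f+'.npz')['im'].astype(float); out=[]
    for a in np.arange(1.15,1.7,.025):
        r=np.arange(60,175,5); P=np.c_[-66-r*np.sin(a),118-r*np.cos(a),0*r+83]; uv=proj(f,bay2w(b,P)).round().astype(int)
        ok=(uv[:,0]>=0)&(uv[:,0]<640)&(uv[:,1]>=0)&(uv[:,1]<400); px=im[uv[ok,1],uv[ok,0]]
        out.append((round(a,3),int(np.median(px.mean(1))),int(np.median(px[:,2]-px[:,1])),int(ok.sum())))
    print(f,out)
E
```

```text
w2 [(np.float64(1.15), 85, -4, 23), (np.float64(1.175), 85, -2, 23), (np.float64(1.2), 85, 0, 23), (np.float64(1.225), 85, 0, 23), (np.float64(1.25), 84, 0, 23), (np.float64(1.275), 84, 0, 23), (np.float64(1.3), 84, 0, 23), (np.float64(1.325), 85, 0, 23), (np.float64(1.35), 82, 0, 23), (np.float64(1.375), 159, 2, 23), (np.float64(1.4), 154, 1, 23), (np.float64(1.425), 148, -4, 23), (np.float64(1.45), 149, -7, 23), (np.float64(1.475), 150, -9, 23), (np.float64(1.5), 150, -9, 23), (np.float64(1.525), 152, -9, 23), (np.float64(1.55), 150, -9, 23), (np.float64(1.575), 150, -10, 23), (np.float64(1.6), 150, -10, 23), (np.float64(1.625), 149, -9, 23), (np.float64(1.65), 150, -10, 23), (np.float64(1.675), 152, -10, 23)]
g1w [(np.float64(1.15), 174, -11, 23), (np.float64(1.175), 173, -11, 23), (np.float64(1.2), 174, -11, 23), (np.float64(1.225), 172, -10, 23), (np.float64(1.25), 173, -11, 23), (np.float64(1.275), 174, -11, 23), (np.float64(1.3), 173, -11, 23), (np.float64(1.325), 173, -11, 23), (np.float64(1.35), 173, -10, 23), (np.float64(1.375), 183, 2, 23), (np.float64(1.4), 179, 2, 23), (
[... 352 characters left out ...]
(np.float64(1.15), 82, 0, 23), (np.float64(1.175), 81, 1, 23), (np.float64(1.2), 83, 1, 23), (np.float64(1.225), 82, 1, 23), (np.float64(1.25), 82, 0, 23), (np.float64(1.275), 83, 1, 23), (np.float64(1.3), 83, 0, 23), (np.float64(1.325), 79, 1, 23), (np.float64(1.35), 90, 0, 23), (np.float64(1.375), 127, 1, 23), (np.float64(1.4), 133, 1, 23), (np.float64(1.425), 126, 0, 23), (np.float64(1.45), 78, -3, 23), (np.float64(1.475), 63, -5, 23), (np.float64(1.5), 63, -7, 23), (np.float64(1.525), 64, -6, 23), (np.float64(1.55), 64, -5, 23), (np.float64(1.575), 63, -5, 23), (np.float64(1.6), 64, -5, 23), (np.float64(1.625), 64, -6, 23), (np.float64(1.65), 63, -5, 23), (np.float64(1.675), 63, -7, 23)]
```

Gate angle is 1.395, consistent in three pictures. I'll step a bit further left, descend, and compute the arc rows.

>>> move_arm --targets '[{"dx": 0.05,"dy": 0.35,"dz": 0,"rx": 0,"ry": 0,"rz": 0},{"dx": 0,"dy": 0,"dz": -0.65,"rx": 0,"ry": 0,"rz": 0},{"dx": 0,"dy": 0,"dz": -0.65,"rx": 0,"ry": 0,"rz": 0},{"dx": 0,"dy": 0,"dz": -0.65,"rx": 0,"ry": 0,"rz": 0},{"dx": 0,"dy": 0,"dz": -0.65,"rx": 0,"ry": 0,"rz": 0},{"dx": 0,"dy": 0,"dz": -0.65,"rx": 0,"ry": 0,"rz": 0},{"dx": 0,"dy": 0,"dz": -0.65,"rx": 0,"ry": 0,"rz": 0},{"dx": 0,"dy": 0,"dz": -0.65,"rx": 0,"ry": 0,"rz": 0},{"dx": 0,"dy": 0,"dz": -0.65,"rx": 0,"ry": 0,"rz": 0},{"dx": 0,"dy": 0,"dz": 0,"rx": 0,"ry": 0,"rz": 0}]'

```text
t: 76.75
tcp_pos: [0.383, 0.2528, 0.0029]
tool_rot: [0.723, 0.691, -0.001, -0.001]
force: [0.5, -0.0, -0.4]
finger_gap: 0.002
gripper_force: 0.0
```

```bash
cat >> h.py <<'E'
def arc(angs,d=18,r=160):
    """unit shifts from the measured pose along the gate arc"""
    b=np.load('bay.npy'); p=np.array(sensors.sense()['tcp_pos']); print(p.round(4),sensors.sense()['force'],np.round(sensors.sense()['q'],2))
    for a in angs:
        T=bay2w(b,[(-66-r*np.sin(a)-d*np.cos(a),118-r*np.cos(a)+d*np.sin(a),0)])[0]; print(round(a,3),((T-p)[:2]/.025).round(2),T[:2].round(3)); p=T
E
python3 - <<'E'
from h import *
arc([1.395]+list(np.linspace(1.33,.25,18)))
E
```

```text
[0.383  0.2528 0.0029] [ 0.46215502 -0.00161731 -0.43437376] [0.34 0.66 1.99 0.   0.49 0.38]
1.395 [ 0.06 -0.7 ] [0.385 0.235]
1.33 [ 0.02 -0.42] [0.385 0.225]
1.266 [ 0.05 -0.41] [0.386 0.215]
1.203 [ 0.07 -0.4 ] [0.388 0.205]
1.139 [ 0.1 -0.4] [0.391 0.195]
1.076 [ 0.12 -0.39] [0.394 0.185]
1.012 [ 0.15 -0.38] [0.397 0.175]
0.949 [ 0.17 -0.37] [0.402 0.166]
0.885 [ 0.2  -0.36] [0.407 0.157]
0.822 [ 0.22 -0.35] [0.412 0.148]
0.758 [ 0.24 -0.33] [0.418 0.14 ]
0.695 [ 0.26 -0.32] [0.425 0.132]
0.631 [ 0.28 -0.3 ] [0.432 0.125]
0.568 [ 0.3  -0.28] [0.439 0.118]
0.504 [ 0.32 -0.26] [0.447 0.111]
0.441 [ 0.33 -0.24] [0.455 0.105]
0.377 [ 0.35 -0.22] [0.464 0.1  ]
0.314 [ 0.36 -0.2 ] [0.473 0.095]
0.25 [ 0.37 -0.17] [0.482 0.09 ]
```

>>> move_arm --targets '[{"dx": 0.03,"dy": -0.35,"dz": 0,"rx": 0,"ry": 0,"rz": 0},{"dx": 0.03,"dy": -0.35,"dz": 0,"rx": 0,"ry": 0,"rz": 0},{"dx": 0.02,"dy": -0.42,"dz": 0,"rx": 0,"ry": 0,"rz": 0},{"dx": 0.05,"dy": -0.41,"dz": 0,"rx": 0,"ry": 0,"rz": 0},{"dx": 0.07,"dy": -0.4,"dz": 0,"rx": 0,"ry": 0,"rz": 0},{"dx": 0.1,"dy": -0.4,"dz": 0,"rx": 0,"ry": 0,"rz": 0},{"dx": 0.12,"dy": -0.39,"dz": 0,"rx": 0,"ry": 0,"rz": 0},{"dx": 0.15,"dy": -0.38,"dz": 0,"rx": 0,"ry": 0,"rz": 0},{"dx": 0.17,"dy": -0.37,"dz": 0,"rx": 0,"ry": 0,"rz": 0},{"dx": 0,"dy": 0,"dz": 0,"rx": 0,"ry": 0,"rz": 0}]'

```text
t: 78.0
tcp_pos: [0.4016, 0.1659, 0.004]
tool_rot: [0.723, 0.691, 0.0, -0.0]
force: [0.3, 0.2, 0.1]
finger_gap: 0.002
gripper_force: 0.0
```

```bash
cat >> h.py <<'E'
def gate(f,lo,hi):
    b=np.load('bay.npy'); im=np.load('pics/'+f+'.npz')['im'].astype(float)
    for a in np.arange(lo,hi,.025):
        r=np.arange(30,175,5); P=np.c_[-66-r*np.sin(a),118-r*np.cos(a),0*r+83]; uv=proj(f,bay2w(b,P)).round().astype(int)
        ok=(uv[:,0]>=0)&(uv[:,0]<640)&(uv[:,1]>=0)&(uv[:,1]<400); px=im[uv[ok,1],uv[ok,0]]
        if ok.sum(): print(round(a,3),'mean',int(np.median(px.mean(1))),'frac bright lilac',round(float(((px.mean(1)>105)&(px[:,2]>=px[:,1]-1)).mean()),2),int(ok.sum()))
E
python3 - <<'E'
from h import *
snap('scene','g2'); gate('g2',.7,1.3); arc(np.linspace(.885,.25,11))
E
```

```text
0.7 mean 87 frac bright lilac 0.0 29
0.725 mean 87 frac bright lilac 0.0 29
0.75 mean 87 frac bright lilac 0.0 29
0.775 mean 86 frac bright lilac 0.0 29
0.8 mean 86 frac bright lilac 0.0 29
0.825 mean 86 frac bright lilac 0.1 29
0.85 mean 103 frac bright lilac 0.41 29
0.875 mean 123 frac bright lilac 0.66 29
0.9 mean 132 frac bright lilac 0.79 29
0.925 mean 125 frac bright lilac 0.55 29
0.95 mean 117 frac bright lilac 0.41 29
0.975 mean 107 frac bright lilac 0.24 29
1.0 mean 126 frac bright lilac 0.14 29
1.025 mean 129 frac bright lilac 0.1 29
1.05 mean 127 frac bright lilac 0.07 29
1.075 mean 128 frac bright lilac 0.03 29
1.1 mean 129 frac bright lilac 0.0 29
1.125 mean 129 frac bright lilac 0.0 29
1.15 mean 129 frac bright lilac 0.0 29
1.175 mean 129 frac bright lilac 0.0 29
1.2 mean 129 frac bright lilac 0.0 29
1.225 mean 129 frac bright lilac 0.0 29
1.25 mean 129 frac bright lilac 0.0 29
1.275 mean 127 frac bright lilac 0.0 29
1.3 mean 127 frac bright lilac 0.0 29
[0.4012 0.1662 0.004 ] [ 0.24114805  0.63653483 -0.56750886] [0.13 0.65 2.05 0.   0.44 0.18]
0.885 [ 0.22 -0.37] [0.407 0.157]
0.822 [ 0.22 -0.35] [0.412 0.148]
0.758 [ 0.24 -0.33] [0.418 0.14 ]
0.694 [ 0.26 -0.32] [0.425 0.132]
0.631 [ 0.28 -0.3 ] [0.432 0.125]
0.568 [ 0.3  -0.28] [0.439 0.118]
0.504 [ 0.32 -0.26] [0.447 0.111]
0.44 [ 0.33 -0.24] [0.455 0.105]
0.377 [ 0.35 -0.22] [0.464 0.1  ]
0.314 [ 0.36 -0.2 ] [0.473 0.095]
0.25 [ 0.37 -0.17] [0.482 0.09 ]
```

The gate follows (about 0.9 rad). Continue.

>>> move_arm --targets '[{"dx": 0.22,"dy": -0.37,"dz": 0,"rx": 0,"ry": 0,"rz": 0},{"dx": 0.22,"dy": -0.35,"dz": 0,"rx": 0,"ry": 0,"rz": 0},{"dx": 0.24,"dy": -0.33,"dz": 0,"rx": 0,"ry": 0,"rz": 0},{"dx": 0.26,"dy": -0.32,"dz": 0,"rx": 0,"ry": 0,"rz": 0},{"dx": 0.28,"dy": -0.3,"dz": 0,"rx": 0,"ry": 0,"rz": 0},{"dx": 0.3,"dy": -0.28,"dz": 0,"rx": 0,"ry": 0,"rz": 0},{"dx": 0.32,"dy": -0.26,"dz": 0,"rx": 0,"ry": 0,"rz": 0},{"dx": 0.33,"dy": -0.24,"dz": 0,"rx": 0,"ry": 0,"rz": 0},{"dx": 0.35,"dy": -0.22,"dz": 0,"rx": 0,"ry": 0,"rz": 0},{"dx": 0.2,"dy": -0.11,"dz": 0,"rx": 0,"ry": 0,"rz": 0}]'

```text
t: 79.3
tcp_pos: [0.4699, 0.0967, 0.004]
tool_rot: [0.722, 0.691, 0.0, -0.0]
force: [-0.5, 0.6, 0.8]
finger_gap: 0.002
gripper_force: 0.4
```

```bash
python3 - <<'E'
from h import *
snap('scene','g3'); gate('g3',.1,.5); arc(np.linspace(.3,0,8))
E
```

```text
0.1 mean 77 frac bright lilac 0.0 29
0.125 mean 77 frac bright lilac 0.0 29
0.15 mean 77 frac bright lilac 0.0 29
0.175 mean 78 frac bright lilac 0.03 29
0.2 mean 77 frac bright lilac 0.07 29
0.225 mean 77 frac bright lilac 0.14 29
0.25 mean 99 frac bright lilac 0.38 29
0.275 mean 132 frac bright lilac 0.72 29
0.3 mean 133 frac bright lilac 0.66 29
0.325 mean 133 frac bright lilac 0.34 29
0.35 mean 88 frac bright lilac 0.21 29
0.375 mean 114 frac bright lilac 0.07 29
0.4 mean 128 frac bright lilac 0.0 29
0.425 mean 125 frac bright lilac 0.0 29
0.45 mean 64 frac bright lilac 0.0 29
0.475 mean 66 frac bright lilac 0.0 29
[0.4707 0.0965 0.0041] [-0.33332157  0.69415497  0.27639712] [-0.03  0.67  1.94  0.    0.53  0.01]
0.3 [ 0.16 -0.11] [0.475 0.094]
0.257 [ 0.25 -0.12] [0.481 0.091]
0.214 [ 0.26 -0.11] [0.487 0.088]
0.171 [ 0.26 -0.09] [0.494 0.086]
0.129 [ 0.26 -0.08] [0.5   0.084]
0.086 [ 0.27 -0.07] [0.507 0.082]
0.043 [ 0.27 -0.06] [0.514 0.081]
0.0 [ 0.27 -0.05] [0.521 0.079]
```

>>> move_arm --targets '[{"dx": 0.16,"dy": -0.11,"dz": 0,"rx": 0,"ry": 0,"rz": 0},{"dx": 0.25,"dy": -0.12,"dz": 0,"rx": 0,"ry": 0,"rz": 0},{"dx": 0.26,"dy": -0.11,"dz": 0,"rx": 0,"ry": 0,"rz": 0},{"dx": 0.26,"dy": -0.09,"dz": 0,"rx": 0,"ry": 0,"rz": 0},{"dx": 0.2,"dy": -0.06,"dz": 0,"rx": 0,"ry": 0,"rz": 0},{"dx": 0.12,"dy": -0.03,"dz": 0,"rx": 0,"ry": 0,"rz": 0},{"dx": 0.12,"dy": -0.03,"dz": 0,"rx": 0,"ry": 0,"rz": 0},{"dx": 0.12,"dy": -0.03,"dz": 0,"rx": 0,"ry": 0,"rz": 0},{"dx": 0.12,"dy": -0.03,"dz": 0,"rx": 0,"ry": 0,"rz": 0},{"dx": 0,"dy": 0,"dz": 0,"rx": 0,"ry": 0,"rz": 0}]'

```text
t: 80.6
tcp_pos: [0.5069, 0.0826, 0.0039]
tool_rot: [0.722, 0.692, -0.001, -0.002]
force: [-3.5, 2.6, 4.8]
finger_gap: -0.002
gripper_force: 2.8
```

```bash
python3 - <<'E'
from h import *
snap('scene','g4'); gate('g4',-.1,.2); arc([0])
E
```

```text
-0.1 mean 73 frac bright lilac 0.03 29
-0.075 mean 72 frac bright lilac 0.03 29
-0.05 mean 69 frac bright lilac 0.03 29
-0.025 mean 64 frac bright lilac 0.03 29
-0.0 mean 76 frac bright lilac 0.38 29
0.025 mean 116 frac bright lilac 0.52 29
0.05 mean 132 frac bright lilac 0.55 29
0.075 mean 111 frac bright lilac 0.48 29
0.1 mean 67 frac bright lilac 0.24 29
0.125 mean 61 frac bright lilac 0.07 29
0.15 mean 58 frac bright lilac 0.03 29
0.175 mean 64 frac bright lilac 0.0 29
0.2 mean 63 frac bright lilac 0.0 29
[0.5069 0.0825 0.0039] [-4.09913547  3.456714    3.36982545] [-0.06  0.69  1.85  0.    0.61 -0.02]
0 [ 0.55 -0.13] [0.521 0.079]
```

>>> move_arm --targets '[{"dx": 0.1,"dy": 0,"dz": 0,"rx": 0,"ry": 0,"rz": 0},{"dx": 0.1,"dy": 0,"dz": 0,"rx": 0,"ry": 0,"rz": 0},{"dx": 0.1,"dy": 0,"dz": 0,"rx": 0,"ry": 0,"rz": 0},{"dx": 0.1,"dy": 0,"dz": 0,"rx": 0,"ry": 0,"rz": 0},{"dx": 0,"dy": 0,"dz": 0,"rx": 0,"ry": 0,"rz": 0},{"dx": 0,"dy": 0,"dz": 0,"rx": 0,"ry": 0,"rz": 0},{"dx": 0,"dy": 0,"dz": 0,"rx": 0,"ry": 0,"rz": 0},{"dx": 0,"dy": 0,"dz": 0,"rx": 0,"ry": 0,"rz": 0},{"dx": 0,"dy": 0,"dz": 0,"rx": 0,"ry": 0,"rz": 0},{"dx": 0,"dy": 0,"dz": 0,"rx": 0,"ry": 0,"rz": 0}]'

```text
t: 81.9
tcp_pos: [0.5148, 0.0818, 0.004]
tool_rot: [0.722, 0.692, -0.003, -0.003]
force: [-8.2, -0.6, 7.8]
finger_gap: -0.003
gripper_force: 5.8
```

```bash
python3 - <<'E'
from h import *
snap('scene','g5'); gate('g5',-.05,.1); arc([0])
E
```

```text
-0.05 mean 65 frac bright lilac 0.17 29
-0.025 mean 90 frac bright lilac 0.41 29
0.0 mean 136 frac bright lilac 0.55 29
0.025 mean 137 frac bright lilac 0.55 29
0.05 mean 71 frac bright lilac 0.24 29
0.075 mean 61 frac bright lilac 0.1 29
0.1 mean 63 frac bright lilac 0.07 29
[0.5148 0.0818 0.004 ] [-8.83256595 -0.22296566  8.92591447] [-0.06  0.7   1.82  0.    0.63 -0.01]
0 [ 0.23 -0.1 ] [0.521 0.079]
```

>>> move_arm --targets '[{"dx": 0.08,"dy": 0,"dz": 0,"rx": 0,"ry": 0,"rz": 0},{"dx": 0.08,"dy": 0,"dz": 0,"rx": 0,"ry": 0,"rz": 0},{"dx": 0.08,"dy": 0,"dz": 0,"rx": 0,"ry": 0,"rz": 0},{"dx": 0,"dy": 0,"dz": 0,"rx": 0,"ry": 0,"rz": 0},{"dx": 0,"dy": 0,"dz": 0,"rx": 0,"ry": 0,"rz": 0},{"dx": 0,"dy": 0,"dz": 0,"rx": 0,"ry": 0,"rz": 0},{"dx": 0,"dy": 0,"dz": 0,"rx": 0,"ry": 0,"rz": 0},{"dx": 0,"dy": 0,"dz": 0,"rx": 0,"ry": 0,"rz": 0},{"dx": 0,"dy": 0,"dz": 0,"rx": 0,"ry": 0,"rz": 0},{"dx": 0,"dy": 0,"dz": 0,"rx": 0,"ry": 0,"rz": 0}]'

```text
t: 83.2
tcp_pos: [0.5141, 0.0819, 0.0039]
tool_rot: [0.722, 0.692, -0.007, -0.008]
force: [-18.0, -1.9, 18.0]
finger_gap: -0.001
gripper_force: 12.0
```

```bash
python3 - <<'E'
from h import *
snap('scene','g6'); gate('g6',-.05,.075); arc([0])
E
```

```text
-0.05 mean 60 frac bright lilac 0.21 29
-0.025 mean 94 frac bright lilac 0.45 29
0.0 mean 134 frac bright lilac 0.55 29
0.025 mean 134 frac bright lilac 0.59 29
0.05 mean 71 frac bright lilac 0.31 29
[0.5141 0.0819 0.0039] [-17.91033249  -2.60943891  17.98343503] [-0.06  0.7   1.82 -0.    0.65 -0.01]
0 [ 0.26 -0.1 ] [0.521 0.079]
```

Force rises with no further travel, so the gate is against the buffer. Back off and see whether it holds.

>>> move_arm --targets '[{"dx": -0.2,"dy": 0,"dz": 0,"rx": 0,"ry": 0,"rz": 0},{"dx": -0.3,"dy": 0,"dz": 0,"rx": 0,"ry": 0,"rz": 0},{"dx": -0.4,"dy": 0,"dz": 0,"rx": 0,"ry": 0,"rz": 0},{"dx": -0.6,"dy": 0,"dz": 0,"rx": 0,"ry": 0,"rz": 0},{"dx": -0.6,"dy": 0,"dz": 0,"rx": 0,"ry": 0,"rz": 0},{"dx": 0,"dy": 0,"dz": 0.6,"rx": 0,"ry": 0,"rz": 0},{"dx": 0,"dy": 0,"dz": 0.8,"rx": 0,"ry": 0,"rz": 0},{"dx": 0,"dy": -0.5,"dz": 0.9,"rx": 0,"ry": 0,"rz": 0},{"dx": 0,"dy": -0.9,"dz": 0.9,"rx": 0,"ry": 0,"rz": 0},{"dx": 0,"dy": -0.9,"dz": 0.9,"rx": 0,"ry": 0,"rz": 0}]'

```text
t: 84.5
tcp_pos: [0.4737, 0.0237, 0.1084]
tool_rot: [0.722, 0.692, 0.001, 0.001]
force: [0.0, -1.3, 0.3]
finger_gap: 0.001
gripper_force: 0.0
```

>>> move_arm --targets '[{"dx": 0,"dy": -0.9,"dz": 0.9,"rx": 0,"ry": 0,"rz": 0},{"dx": 0,"dy": -0.9,"dz": 0.5,"rx": 0,"ry": 0,"rz": 0},{"dx": 0,"dy": -0.9,"dz": 0.5,"rx": 0,"ry": 0,"rz": 0},{"dx": 0,"dy": -0.9,"dz": 0.5,"rx": 0,"ry": 0,"rz": 0},{"dx": 0,"dy": -0.9,"dz": 0,"rx": 0,"ry": 0,"rz": 0},{"dx": 0,"dy": -0.9,"dz": 0,"rx": 0,"ry": 0,"rz": 0},{"dx": 0,"dy": -0.9,"dz": 0,"rx": 0,"ry": 0,"rz": 0},{"dx": 0,"dy": -0.5,"dz": 0,"rx": 0,"ry": 0,"rz": 0},{"dx": 0,"dy": 0,"dz": 0,"rx": 0,"ry": 0,"rz": 0},{"dx": 0,"dy": 0,"dz": 0,"rx": 0,"ry": 0,"rz": 0}]'

```text
t: 85.75
tcp_pos: [0.4725, -0.145, 0.1666]
tool_rot: [0.722, 0.692, 0.0, -0.001]
force: [0.3, 0.1, -0.4]
finger_gap: 0.004
gripper_force: 0.0
```

```bash
python3 - <<'E'
from h import *
print(sensors.sense()['t'],sensors.sense()['tcp_pos'])
snap('scene','g7'); gate('g7',-.05,.15); snap('top','t7')
a=np.load('pics/t7.npz')['im'][130:260,255:365,::-1]; b=np.load('pics/g7.npz')['im'][135:270,270:410,::-1]
a=cv2.resize(a,(396,468),interpolation=cv2.INTER_CUBIC); b=cv2.resize(b,(400,386),interpolation=cv2.INTER_CUBIC)
o=np.zeros((468,796,3),np.uint8); o[:,:396]=a; o[:386,396:]=b; cv2.imwrite('pics/c7.png',o)
E
```

```text
85.75 [ 0.47253494 -0.14496423  0.16662962]
-0.05 mean 71 frac bright lilac 0.17 29
-0.025 mean 81 frac bright lilac 0.38 29
0.0 mean 140 frac bright lilac 1.0 29
0.025 mean 139 frac bright lilac 0.97 29
0.05 mean 137 frac bright lilac 0.38 29
0.075 mean 136 frac bright lilac 0.17 29
0.1 mean 136 frac bright lilac 0.1 29
0.125 mean 135 frac bright lilac 0.03 29
```

View pics/c7.png

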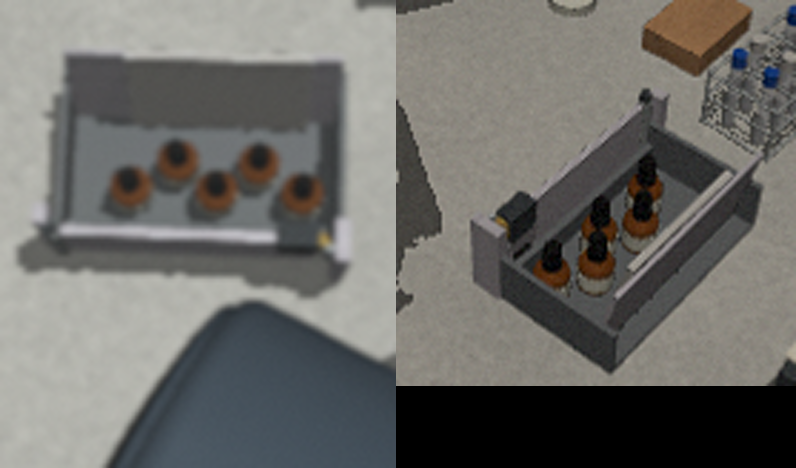

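The gate stays shut at an angle of about 0.01 rad, with the tongue (325,240) out behind the strike. All five bottles stand upright and the panel leans on the fence. The arm is clear, so I'm handing in.

```bash
python3 -c "
from station import order
print(order.sign_off())"
```

```text
the job is handed in; nothing more can be done
None
```

The job is handed in at about 86 s on the robot's clock: the panel leans on the rear fence, all five amber bottles stand upright in front of it (one had been knocked aside and was found again), and the gate stayed shut by itself when the arm backed off.

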